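Lay out soft slats and set the pressing bar on them

ROBOT

A 6-joint arm with a two-finger parallel gripper is mounted at the origin on the work surface. World frame = base frame: x ahead of the robot, y to its left, z up, the work surface at z = 0. Lengths are in m, angles in rad, forces in N, time in s.
With the tool pointing down it reaches from about 0.35 to 0.975 m from the base axis. Payload 17.4 kg.
Tool frame: the origin (TCP) lies midway between the tips of the shut fingers; the grasp point (between the pads) lies 19 mm behind it (grasp_offset is the distance from the TCP to the grasp point, in m); z points along the fingers, y is the line along which they close (so a half turn about z gives the same grasp; the last joint's range is limited). The gripper opens to 85 mm and grips with 20 to 120 N. Pads are 22 mm wide; open, the fingers measure 114 mm over their backs; the gripper's body (76 mm by 85 mm) begins 54 mm behind the grasp point. The pads swing forward as they close: fully open they stand 13 mm farther back than shut.
Start: joints at [1.237, 0.116, 1.442, -0, 1.584, -0.038], TCP at [0.197, 0.646, 0.231] pointing down, gripper open.
Joint ranges: [-2.83, 2.83], [-0.83, 2.19], [0.07, 2.5], [-1.14, 4.28], [0.01, 3], [-2.97, 2.97]. Speed limits (rad/s): [1.89, 1.89, 2.22, 3.14, 3.14, 3.14].

INTERFACE

Orientations are given as a 3x3 rotation matrix whose columns are the frame's x, y, z axes.
In Python, from rig import * gives the robot as it stands.
- The arm moves only by the shell command python3 -m pendant 'ROWS'. ROWS is JSON, a list of rows, each an object with "fingers": the closure, from 0 (fully open) to 1 (shut); "delta_pos": the shift along the tool's x, y, z each as a share of 1 m, from -1 to 1, a list of three; "twist": the turn about the tool's z as a share of 2 pi rad, from -1 to 1. In form: [{"fingers": fingers, "delta_pos": [tx, ty, tz], "twist": twist}, ...]. A call has 1 to 12 rows; each row shifts and turns the commanded pose from where the row before left it, along the tool's axes as they then stand; what a row does not reach is not made up. A row lasts 1/10 s, in which the tool goes at most 50 mm and 8.59 degrees, less where a joint would pass 70% of its speed; a pose out of reach is approached as far as the arm can. A call with a number of a shift or a turn outside -1 to 1 is refused whole. A call with a gripper value outside its range is refused whole. The fingers move at their own pace and stop on an object; the grip force is fixed at half the most. Time passes only in rows, so rows that do not move let the fingers close. It gives the time, the measured TCP pose, the force, the opening and the grip force at its end, in the units of the state.
- read_state(): the state, without advancing time (a new reading comes with each control period).
- snapshot(name): name is "scene" or "top" or "wrist"; returns the picture (384x512x3 uint8, blue, green, red); there is no depth.
- camera_info(name): a dict with "K" (3x3 intrinsics, pixels), "camera_from_world" (4x4, takes a point from world to camera coordinates); the wrist camera has in their place "mount" (4x4, takes a point from camera to tool coordinates, whose origin is the TCP and whose axes are the flange's). Camera axes: x right, y down, z forward; pixel columns grow to the right and rows downward; lengths in m; the calibration is good to about 2 mm. A picture is of the moment at which its call begins: read the wrist's pose just before it. camera_info takes no time and is no camera call.
- sign_off(): hands the job in; it is judged then, once.
The state is a dict: "time": time; "joint_positions": joint angles; "dq": joint speeds; "joint_efforts": joint torques, N m; "tcp_pos": TCP position; "orientation": TCP orientation; "wrist_force": force on the tool from outside, world axes, zero at the start; "ft_torque": the same for the moment, N m; "finger_gap": finger opening in m; "grasp_force": force on a finger pad.
Only numpy, scipy, OpenCV 4.12 (cv2) and the standard library are available. Lean on these libraries where they do the work, as an engineer would, in place of code of your own. Each camera call takes 0.05 s, during which the arm holds its last target. There are 200 camera calls.

TASK

Lay out a box lid for gluing: clear the two short offcuts (one on the mat, one on the layout board) into the scrap box, and set every slat from the black rubber mat flat on the board, one to a dark mark with its far end squared up against the fence, filling the middle mark and leaving no empty mark between slats. When the row is complete, pull the pressing bar up off its two sprung catches and lay it across the middle of the slats, parallel to the fence and centred on the middle mark. Handle the slats gently, for the soft wood dents if a finger pinches it with more than about 40 N, and leave everything else on the table where it is.

Things in the scene. Friction and masses are not known exactly. Their poses are not given: they have to be found in the camera images.
- slat1: Slat of pale soft wood, 100 (x) x 30 (y) x 14 mm (z), 35 g, lying flat on the black rubber mat at the start, or absent. Origin at its centre, 7 mm above its underside; ends and faces alike. Grip it across its width. It dents, and the job is spoilt, once the fingers' force on it (both pads added) passes 90 N, about 45 N a pad.
- slat2: Slat of pale soft wood, 100 (x) x 30 (y) x 14 mm (z), 35 g, lying flat on the black rubber mat at the start, or absent. Origin at its centre, 7 mm above its underside; ends and faces alike. Grip it across its width. It dents, and the job is spoilt, once the fingers' force on it (both pads added) passes 90 N, about 45 N a pad.
- slat3: Slat of pale soft wood, 100 (x) x 30 (y) x 14 mm (z), 35 g, lying flat on the black rubber mat at the start, or absent. Origin at its centre, 7 mm above its underside; ends and faces alike. Grip it across its width. It dents, and the job is spoilt, once the fingers' force on it (both pads added) passes 90 N, about 45 N a pad.
- slat4: Slat of pale soft wood, 100 (x) x 30 (y) x 14 mm (z), 35 g, lying flat on the black rubber mat at the start, or absent. Origin at its centre, 7 mm above its underside; ends and faces alike. Grip it across its width. It dents, and the job is spoilt, once the fingers' force on it (both pads added) passes 90 N, about 45 N a pad.
- slat5: Slat of pale soft wood, 100 (x) x 30 (y) x 14 mm (z), 35 g, lying flat on the black rubber mat at the start, or absent. Origin at its centre, 7 mm above its underside; ends and faces alike. Grip it across its width. It dents, and the job is spoilt, once the fingers' force on it (both pads added) passes 90 N, about 45 N a pad.
- mark1 (a point): Centre of dark inlaid mark 1 of 5 (100 x 30 mm strips, 65 mm apart along the board's y; mark1 at its -y end, mark3 in the middle), on the board's top surface, 15 mm above the table; axes as the board's. A slat centred on it, long side along the board's x, touches the fence with its far end.
- mark2 (a point): Centre of dark inlaid mark 2 of 5 (100 x 30 mm strips, 65 mm apart along the board's y; mark1 at its -y end, mark3 in the middle), on the board's top surface, 15 mm above the table; axes as the board's. A slat centred on it, long side along the board's x, touches the fence with its far end.
- mark3 (a point): Centre of dark inlaid mark 3 of 5 (100 x 30 mm strips, 65 mm apart along the board's y; mark1 at its -y end, mark3 in the middle), on the board's top surface, 15 mm above the table; axes as the board's. A slat centred on it, long side along the board's x, touches the fence with its far end.
- mark4 (a point): Centre of dark inlaid mark 4 of 5 (100 x 30 mm strips, 65 mm apart along the board's y; mark1 at its -y end, mark3 in the middle), on the board's top surface, 15 mm above the table; axes as the board's. A slat centred on it, long side along the board's x, touches the fence with its far end.
- mark5 (a point): Centre of dark inlaid mark 5 of 5 (100 x 30 mm strips, 65 mm apart along the board's y; mark1 at its -y end, mark3 in the middle), on the board's top surface, 15 mm above the table; axes as the board's. A slat centred on it, long side along the board's x, touches the fence with its far end.
- board: Fixed plywood layout board, 250 (x) x 320 (y) x 15 mm; origin at the centre of its underside, on the table; x points from the bare front edge to the fence. Marks' centres at x = -10 mm. Fence: wooden strip along y, 10 mm thick, 18 mm high above the board, front face at x = +40 mm. The front 65 mm (x = -125 to -60 mm) is bare.
- saddles (a point): Point midway between the two steel saddles behind the fence, on the level of their seats, 35 mm above the table; axes as the board's. The saddles stand at y = -100 and +100 mm from it, each with a 10 mm lip before and behind the bar and a sprung brass catch over the bar's rear edge.
- bar: Aluminium pressing bar 30 (x) x 290 (y) x 15 mm high, with a wooden handle block 20 (x) x 60 (y) x 30 mm high on the middle of its top; 0.35 kg. Origin: centre of its underside. It starts in the saddles, y along the board's y, held by two sprung catches: a straight pull up of about 15 N in all pushes them aside; they rub its rear side until it is 30 mm up.
- mat: Fixed black rubber mat, 290 x 290 x 3 mm, origin at the centre of its underside on the table; the slats start on it. Board and mat may change sides from start to start.
- offcut1: Short offcut block of the same pale wood, 44 (x) x 34 (y) x 20 mm high, lying among the slats on the mat; scrap. Origin at the centre of its underside.
- offcut2: Short offcut block of the same pale wood, 40 (x) x 30 (y) x 18 mm high, left on the board somewhere in the row of marks; scrap. Origin at the centre of its underside.
- scrapbox: Small open wooden scrap box, 110 (x) x 130 (y) mm outside, 45 mm high, walls and floor 6 mm thick, loose, 0.6 kg, standing outside the board or outside the mat, left or right of the work. Origin at the centre of its underside. Not to be moved.
- hammer: Hammer lying near the far edge; a loose bystander, to be left where it is. Origin at the centre of its underside.
- glue: White glue bottle, 56 mm across, 150 mm tall, beyond the work; a loose bystander, to be left where it is. Origin at the centre of its underside.
- tin: Tin, 80 mm across, 90 mm tall, beyond the work; a loose bystander, to be left where it is. Origin at the centre of its underside.
- sander: Cork sanding block, 110 x 60 x 35 mm, on the side opposite the scrap box; a loose bystander, to be left where it is. Origin at the centre of its underside.
- rule: Steel rule, 200 x 25 x 5 mm, far right; a loose bystander, to be left where it is. Origin at the centre of its underside.
- block: Dark steel gauge block, 24 (x) x 44 (y) x 18 mm, on the bare front strip of the board; a loose bystander, to be left where it is. Origin at the centre of its underside.
- roll: Roll of paper tape lying flat, 56 mm across, 22 mm high, far left; a loose bystander, to be left where it is. Origin at the centre of its underside.

How it is judged:
By the outcome, as a careful person would: the job done as asked, in the order asked, and still so for the second after the job is handed in, with the robot touching nothing.
Of slat1, slat2, slat3, slat4, slat5 only 3 to 5 are there at a start; the rules pass over those that are not, and their reading is None.
At some moment in a run one of slat1, slat2, slat3, slat4, slat5 may be knocked a few centimetres aside while the robot is not near it.
Once in a run the grip may slacken for a moment while it holds something.
It also fails if it takes over 210 s, if anything falls off the work surface, if the arm or the gripper's body presses on something with over 40 N, if the wrist force passes 120 N, or if a joint passes its speed limit or range.

## Working session

There is one attempt and no reset: what is moved stays moved. The work goes in short steps, Python scripts to look and compute and a shell command to move; the robot and the scene stay as the last step left them, time stands still between calls to the robot, and variables do not carry over. Pictures are saved under pics/ and viewed, at most 17 in all, crops included, and the job is handed in when it is done.

```bash
mkdir -p pics; ls; python3 - <<'E'
from rig import *
import cv2
s=read_state();print(s['time'],s['tcp_pos'],s['orientation'],s['finger_gap'],s['grasp_force'],s['wrist_force'])
for n in ['scene','top','wrist']:
    im=snapshot(n);cv2.imwrite(f'pics/{n}0.png',im);print(n,camera_info(n))
E
```

```text
pics
0.0 [0.19672136 0.64551329 0.23059541] [[-9.56557494e-01  2.91543516e-01 -3.72874888e-04]
 [ 2.91543751e-01  9.56556888e-01 -1.07788224e-03]
 [ 4.24264650e-05 -1.13976568e-03 -9.99999350e-01]] 0.08514179624897618 0.0 [ 0.17352593  0.08952894 -0.81270437]
scene {'K': array([[458.70856711,   0.        , 254.91692049],
       [  0.        , 458.70856711, 186.60206358],
       [  0.        ,   0.        ,   1.        ]]), 'camera_from_world': array([[ 0.17910618,  0.98369555,  0.01624963, -0.09802844],
       [ 0.72573849, -0.12095115, -0.6772551 , -0.3920763 ],
       [-0.66424741,  0.13309355, -0.73556882,  1.8298415 ],
       [ 0.        ,  0.        ,  0.        ,  1.        ]])}
top {'K': array([[401.09719855,   0.        , 252.48729625],
       [  0.        , 401.09719855, 196.13045074],
       [  0.        ,   0.        ,   1.        ]]), 'camera_from_world': array([[-0.01063479, -0.99993225,  0.00473154, -0.00297827],
       [-0.99545067,  0.01013884, -0.09473741,  0.61551558],
       [ 0.09468302, -0.00571753, -0.99549105,  1.16503256],
       [ 0.        ,  0.        ,  0.        ,  1.        ]])}
wrist {'K': array([[276.21846453,   0.        , 255.72129255],
       [  0.        , 276.21846453, 192.51508039],
       [  0.        ,   0.        ,   1.        ]]), 'mount': array([[ 7.24637954e-04, -9.49008595e-01, -3.15249363e-01,
         8.22042177e-02],
       [ 9.99999709e-01,  6.12762930e-04,  4.53991261e-04,
        -4.20056816e-04],
       [-2.37668485e-04, -3.15249601e-01,  9.49008763e-01,
        -1.43543073e-01],
       [ 0.00000000e+00,  0.00000000e+00,  0.00000000e+00,
         1.00000000e+00]])}
```

View pics/top0.png

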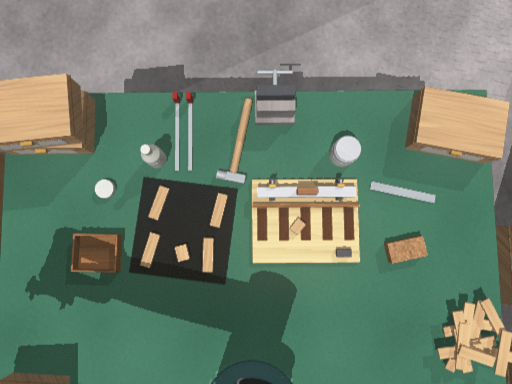

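View pics/scene0.png

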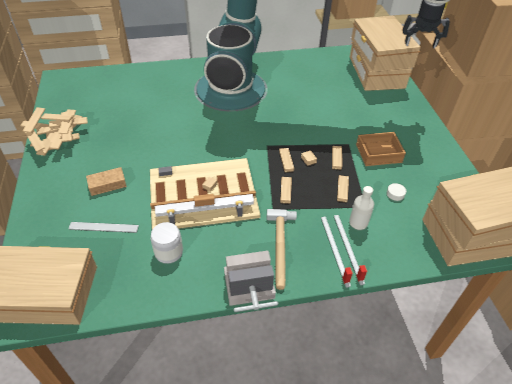

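The top view shows four slats at about (159,203), (219,210), (150,249) and (208,255). Offcut1 is at (182,253) on the mat, offcut2 at (297,226) on marks 3/4, and the scrap box at (95,253). The scene view agrees.

```bash
cat > h.py <<'E'
from rig import *
import numpy as np, cv2
def cam(n,s=None):
    c=camera_info(n);K=c['K']
    if n=='wrist':
        M=np.eye(4);M[:3,:3]=s['orientation'];M[:3,3]=s['tcp_pos'];W=M@c['mount']
    else: W=np.linalg.inv(c['camera_from_world'])
    return K,W
def ray(C,px):
    K,W=C;px=np.atleast_2d(np.float64(px))
    d=np.c_[px,np.ones(len(px))]@np.linalg.inv(K).T@W[:3,:3].T
    return W[:3,3],d
def cast(C,px,z):
    o,d=ray(C,px);return o+d*((z-o[2])/d[:,2])[:,None]
def tri(C1,p1,C2,p2):
    A=[];b=[]
    for C,p in((C1,p1),(C2,p2)):
        o,d=ray(C,p);d=d[0]/np.linalg.norm(d[0]);P=np.eye(3)-np.outer(d,d);A.append(P);b.append(P@o)
    A=np.vstack(A);b=np.hstack(b);x=np.linalg.lstsq(A,b,rcond=None)[0];return x,np.linalg.norm(A@x-b)
def proj(C,P):
    K,W=C;p=np.linalg.inv(W)@np.r_[P,1];q=K@p[:3];return q[:2]/q[2]
def pale(im):
    h=cv2.cvtColor(im,cv2.COLOR_BGR2HSV);return cv2.inRange(h,(8,50,130),(26,170,255))
def blobs(m,lo,hi):
    cs,_=cv2.findContours(m,cv2.RETR_EXTERNAL,cv2.CHAIN_APPROX_NONE)
    return [c for c in cs if lo<cv2.contourArea(c)<hi]
def rect(C,c,z):
    "contour -> world rectangle at height z: centre, sides (long,short), yaw of the long side"
    P=cast(C,c.reshape(-1,2),z)[:,:2]
    (x,y),(w,h),a=cv2.minAreaRect(np.float32(P*1000))
    if w<h: w,h,a=h,w,a+90
    return np.array([x,y])/1000,(w,h),(a+90)%180-90
def yaw(s): return np.degrees(np.arctan2(s['orientation'][1][0],s['orientation'][0][0]))
def go(x,y,z,yw=None):
    "print twist and tool-axis shift to a target, pointing down"
    s=read_state();p=np.array(s['tcp_pos']);y0=yaw(s)
    dy=0 if yw is None else (yw-y0+180)%360-180
    a=np.radians(y0+dy);R=np.array([[np.cos(a),np.sin(a),0],[np.sin(a),-np.cos(a),0],[0,0,-1]])
    print('now',p.round(4),'yaw',y0.round(1),'twist',round(-dy/360,4),'then shift',(R.T@(np.array([x,y,z])-p)).round(4),'len',np.linalg.norm(np.array([x,y,z])-p).round(3))
E
python3 - <<'E'
from h import *
T=cam('top');S=cam('scene')
a=cv2.imread('pics/top0.png');b=cv2.imread('pics/scene0.png')
A=[];B=[]
for im,C,L in((a,T,A),(b,S,B)):
    for c in blobs(pale(im),60,700):
        M=cv2.moments(c);p=(M['m10']/M['m00'],M['m01']/M['m00']);X=cast(C,p,.017)[0]
        if .3<X[0]<.75 and -.4<X[1]<.5: L.append((p,X,rect(C,c,.017)))
for p,X,r in A:
    print('top',np.round(p,1),X.round(3),np.round(r[1]),round(r[2],1))
    for q,Y,r2 in B:
        if np.linalg.norm(X[:2]-Y[:2])<.03: 
            x,e=tri(T,p,S,q);print('   tri',x.round(4),'res',round(e,4),np.round(r2[1]),round(r2[2],1))
for n,p,z in [('box',(95,235),.045),('box',(95,272),.045),('board',(252,264),.015),('board',(359,263),.015),('board',(252,180),.015),('matc',(184,229),.003),('handle',(308,188),.08)]: print(n,cast(T,p,z)[0].round(3))
print(tri(T,(308,188),S,(205,200)))
E
```

```text
top [181.6 252.4] [0.451 0.203 0.017] [45. 35.] 13.4
   tri [0.4506 0.2021 0.0137] res 0.0016 [61. 45.] 14.2
top [207.6 254.4] [0.444 0.126 0.017] [97. 30.] -0.6
   tri [0.4441 0.1262 0.0104] res 0.0001 [111.  33.] -1.7
top [103.5 238.2] [0.495 0.435 0.017] [133.  59.] 85.6
   tri [0.4967 0.4462 0.0023] res 0.0081 [138.  28.] 87.3
top [149.7 248.7] [0.463 0.297 0.017] [98. 30.] -17.8
   tri [0.4626 0.2974 0.0112] res 0.0016 [112.  31.] -16.8
top [218.2 210. ] [0.576 0.094 0.017] [101.  30.] -14.3
   tri [0.5763 0.094  0.009 ] res 0.0007 [109.  33.] -14.6
top [158.2 202.4] [0.601 0.274 0.017] [100.  31.] -19.7
   tri [0.6011 0.2746 0.0099] res 0.001 [111.  33.] -19.7
box [0.505 0.45  0.045]
box [0.399 0.447 0.045]
board [ 0.415 -0.006  0.015]
board [ 0.414 -0.324  0.015]
board [ 0.666 -0.009  0.015]
matc [0.52  0.198 0.003]
handle [ 0.632 -0.168  0.08 ]
(array([ 0.63356047, -0.1667602 ,  0.07256793]), np.float64(0.0032632395923415307))
```

```bash
python3 -c "
from h import *
go(.49,.20,.26,180)"
```

```text
now [0.1967 0.6456 0.2307] yaw 163.1 twist -0.0471 then shift [-0.2933 -0.4456 -0.0293] len 0.534
```

```bash
python3 -m pendant '[{"fingers":0,"delta_pos":[0,0,0],"twist":-0.0235},{"fingers":0,"delta_pos":[0,0,0],"twist":-0.0235}]'
python3 -m pendant '[{"fingers":0,"delta_pos":[-0.0267,-0.0405,-0.0027],"twist":0},{"fingers":0,"delta_pos":[-0.0267,-0.0405,-0.0027],"twist":0},{"fingers":0,"delta_pos":[-0.0267,-0.0405,-0.0027],"twist":0},{"fingers":0,"delta_pos":[-0.0267,-0.0405,-0.0027],"twist":0},{"fingers":0,"delta_pos":[-0.0267,-0.0405,-0.0027],"twist":0},{"fingers":0,"delta_pos":[-0.0267,-0.0405,-0.0027],"twist":0},{"fingers":0,"delta_pos":[-0.0267,-0.0405,-0.0027],"twist":0},{"fingers":0,"delta_pos":[-0.0267,-0.0405,-0.0027],"twist":0},{"fingers":0,"delta_pos":[-0.0267,-0.0405,-0.0027],"twist":0},{"fingers":0,"delta_pos":[-0.0267,-0.0405,-0.0027],"twist":0},{"fingers":0,"delta_pos":[-0.0267,-0.0405,-0.0027],"twist":0},{"fingers":0,"delta_pos":[0,0,0],"twist":0}]'
cat > mat.py <<'E'
from h import *
import sys
s=read_state();im=snapshot('wrist');cv2.imwrite(f'pics/{sys.argv[1]}.png',im);C=cam('wrist',s)
print(s['time'],np.round(s['tcp_pos'],4),yaw(s).round(2))
m=pale(im)
for c in blobs(m,150,8000):
    r=rect(C,c,.017);M=cv2.moments(c)
    print(np.round((M['m10']/M['m00'],M['m01']/M['m00']),1),r[0].round(4),np.round(r[1],1),round(r[2],2))
E
python3 mat.py w1
```

```text
time: 0.35
tcp_pos: [0.1967, 0.6456, 0.2309]
orientation: [[-1.0, -0.005, -0.0], [-0.005, 1.0, -0.001], [0.0, -0.001, -1.0]]
wrist_force: [-0.4, -0.9, -0.9]
finger_gap: 0.0857
grasp_force: 0.0
time: 1.55
tcp_pos: [0.4924, 0.1959, 0.261]
orientation: [[-1.0, 0.005, 0.0], [0.005, 1.0, -0.001], [-0.0, -0.001, -1.0]]
wrist_force: [-0.5, 0.6, 0.5]
finger_gap: 0.0852
grasp_force: 0.0
1.55 [0.4924 0.1959 0.261 ] 179.69
[504.  342.8] [0.8273 0.6481] [71.  27.3] 42.44
[489.2 307.3] [0.7487 0.5914] [85.1 14.7] 89.76
[ 70.7 237.1] [ 0.6269 -0.105 ] [204.2  73. ] 89.75
[306.4 227.4] [0.5979 0.2718] [103.1  33.1] -19.65
[188.5 213.2] [0.5735 0.093 ] [103.6  30.2] -15.11
[259.1 130.7] [0.4499 0.2006] [45. 35.] 14.24
[ 67.3 171.5] [ 0.5001 -0.1008] [189.4 163.9] 89.74
[470.5 158.2] [0.4953 0.4922] [170.6  87.6] -53.86
[329.1 135.7] [0.4592 0.2967] [99.7 30.8] -17.08
[437.4 135.8] [0.4561 0.4506] [103.2 101.6] -2.23
[462.1  92. ] [0.4005 0.4684] [131.    5.7] 88.28
[203.6 124. ] [0.4428 0.1248] [99.7 30.9] -1.86
```

View pics/w1.png

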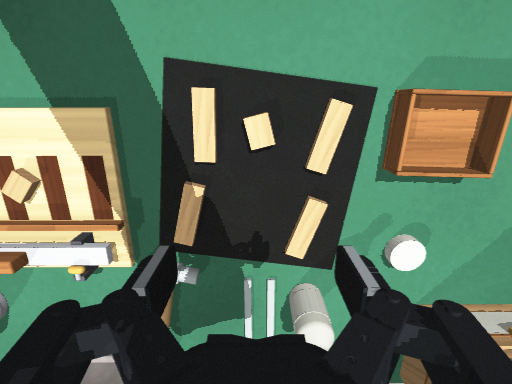

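The wrist view shows the mat with four slats and the offcut clearly: offcut1 at (259,131), and slats at (204,124), (329,136), (306,227) and (189,213). The scrap box is at (437,136).

```bash
python3 -c "
from h import *
go(.450,.2015,.12,194.2)"
```

```text
now [0.4913 0.1978 0.2608] yaw 179.7 twist -0.0402 then shift [0.0392 0.0137 0.1408] len 0.147
```

```bash
python3 -m pendant '[{"fingers":0,"delta_pos":[0,0,0],"twist":-0.0201},{"fingers":0,"delta_pos":[0,0,0],"twist":-0.0201},{"fingers":0,"delta_pos":[0.01,0.0034,0.035],"twist":0},{"fingers":0,"delta_pos":[0.01,0.0034,0.035],"twist":0},{"fingers":0,"delta_pos":[0.01,0.0034,0.035],"twist":0},{"fingers":0,"delta_pos":[0.0092,0.0035,0.0358],"twist":0},{"fingers":0,"delta_pos":[0,0,0],"twist":0},{"fingers":0,"delta_pos":[0,0,0],"twist":0}]'
python3 mat.py w2
python3 - <<'E'
from h import *
# heights: rectangle size seen from the 2 wrist heights -> report corner triangulation needs the first pose
s=read_state();C2=cam('wrist',s)
s1=dict(s);s1['tcp_pos']=[.4924,.1959,.261];s1['orientation']=[[-1,.005,0],[.005,1,-.001],[0,-.001,-1]];C1=cam('wrist',s1)
a=cv2.imread('pics/w1.png');b=cv2.imread('pics/w2.png')
f=lambda im,C:[(c,rect(C,c,.017)) for c in blobs(pale(im),150,20000)]
for c1,r1 in f(a,C1):
  for c2,r2 in f(b,C2):
    if np.linalg.norm(r1[0]-r2[0])<.02 and abs(r1[1][0]-r2[1][0])<12:
      g=lambda c:cv2.minAreaRect(c)[0]
      x,e=tri(C1,g(c1),C2,g(c2));print(x.round(4),round(e,4))
go(.450,.2015,.012,194.2)
E
```

```text
time: 2.4
tcp_pos: [0.4488, 0.2042, 0.1212]
orientation: [[-0.968, -0.251, 0.0], [-0.251, 0.968, 0.0], [-0.0, 0.0, -1.0]]
wrist_force: [0.4, -0.7, 1.3]
finger_gap: 0.0856
grasp_force: 0.0
2.4 [0.4488 0.2042 0.1212] -165.49
[490.4 315.3] [0.5221 0.4909] [59.8  7.9] 87.8
[288.4 314.5] [0.5852 0.2743] [84.1 37.2] -19.7
[124.1 264.8] [0.5724 0.0928] [96.8 29.6] -14.88
[478.4 257.8] [0.4542 0.4482] [140.4 102.8] 11.45
[344.  220.2] [0.4585 0.2943] [100.2  35.8] -17.09
[251.2 191.4] [0.4496 0.2005] [49.3 35. ] 13.46
[  5.3 206.5] [ 0.5235 -0.0249] [83.2  9.5] -1.73
[173.7 160.7] [0.4423 0.1246] [101.2  31. ] -2.25
[ 18.3 210.6] [ 0.5389 -0.0126] [248.1  35.1] -1.73
[0.5704 0.0941 0.0196] 0.0003
[0.4494 0.2008 0.019 ] 0.0004
[0.4584 0.298  0.0142] 0.0013
[0.4406 0.1242 0.0167] 0.0008
now [0.4496 0.2042 0.1222] yaw -165.5 twist 0.0008 then shift [ 0.0003 -0.0027  0.1102] len 0.11
```

```bash
python3 -m pendant '[{"fingers":0,"delta_pos":[0,-0.001,0.035],"twist":0},{"fingers":0,"delta_pos":[0,-0.001,0.035],"twist":0},{"fingers":0,"delta_pos":[0,-0.001,0.025],"twist":0},{"fingers":0,"delta_pos":[0,0,0.015],"twist":0},{"fingers":0.45,"delta_pos":[0,0,0],"twist":0},{"fingers":0.55,"delta_pos":[0,0,0],"twist":0},{"fingers":0.55,"delta_pos":[0,0,0],"twist":0},{"fingers":0.55,"delta_pos":[0,0,0],"twist":0}]'
for f in 0.60 0.62 0.64 0.66 0.7; do echo $f; done >/dev/null
python3 -m pendant '[{"fingers":0.6,"delta_pos":[0,0,0],"twist":0},{"fingers":0.6,"delta_pos":[0,0,0],"twist":0},{"fingers":0.6,"delta_pos":[0,0,0],"twist":0}]'
python3 -m pendant '[{"fingers":0.62,"delta_pos":[0,0,0],"twist":0},{"fingers":0.62,"delta_pos":[0,0,0],"twist":0},{"fingers":0.62,"delta_pos":[0,0,0],"twist":0}]'
python3 -m pendant '[{"fingers":0.65,"delta_pos":[0,0,0],"twist":0},{"fingers":0.65,"delta_pos":[0,0,0],"twist":0},{"fingers":0.65,"delta_pos":[0,0,0],"twist":0}]'
python3 -m pendant '[{"fingers":0.7,"delta_pos":[0,0,0],"twist":0},{"fingers":0.7,"delta_pos":[0,0,0],"twist":0},{"fingers":0.7,"delta_pos":[0,0,0],"twist":0}]'
```

```text
time: 3.25
tcp_pos: [0.4503, 0.2009, 0.0116]
orientation: [[-0.968, -0.249, 0.002], [-0.249, 0.968, 0.001], [-0.002, 0.0, -1.0]]
wrist_force: [-1.1, -0.1, -0.2]
finger_gap: 0.0384
grasp_force: 0.0
time: 3.55
tcp_pos: [0.4497, 0.2007, 0.0104]
orientation: [[-0.968, -0.249, 0.0], [-0.249, 0.968, 0.0], [-0.0, 0.0, -1.0]]
wrist_force: [0.8, 0.1, -0.6]
finger_gap: 0.034
grasp_force: 0.0
time: 3.85
tcp_pos: [0.4497, 0.2007, 0.0105]
orientation: [[-0.968, -0.249, 0.0], [-0.249, 0.968, 0.0], [-0.0, 0.0, -1.0]]
wrist_force: [-1.2, -0.7, 5.8]
finger_gap: 0.0329
grasp_force: 32.8
time: 4.15
tcp_pos: [0.4498, 0.2007, 0.0107]
orientation: [[-0.968, -0.249, 0.0], [-0.249, 0.968, 0.0], [-0.0, 0.0, -1.0]]
wrist_force: [-2.2, -1.7, 6.7]
finger_gap: 0.0319
grasp_force: 59.7
time: 4.45
tcp_pos: [0.4498, 0.2007, 0.0107]
orientation: [[-0.968, -0.249, 0.0], [-0.249, 0.968, 0.0], [-0.0, 0.0, -1.0]]
wrist_force: [-2.0, -0.9, 7.4]
finger_gap: 0.0318
grasp_force: 59.7
```

```bash
python3 -c "
from h import *
T=cam('top');a=cv2.imread('pics/top0.png')
h=cv2.cvtColor(a,cv2.COLOR_BGR2HSV);m=cv2.inRange(h,(3,60,30),(25,255,255));m[:,:60]=0;m[:,130:]=0;m[:225]=0;m[285:]=0
m=cv2.morphologyEx(m,cv2.MORPH_CLOSE,np.ones((5,5)))
for c in blobs(m,300,9000): print(rect(T,c,.045),cv2.boundingRect(c))
go(.465,.448,.12,180)
"
```

```text
(array([0.45504257, 0.4447583 ]), (142.90969848632812, 110.6740951538086), 87.96253967285156) (71, 233, 51, 40)
now [0.4498 0.2007 0.0107] yaw -165.6 twist 0.0401 then shift [-0.0152  0.2473 -0.1093] len 0.271
```

```bash
python3 -m pendant '[{"fingers":0.7,"delta_pos":[0,0,-0.02],"twist":0},{"fingers":0.7,"delta_pos":[0,0,-0.035],"twist":0},{"fingers":0.7,"delta_pos":[0,0,-0.035],"twist":0},{"fingers":0.7,"delta_pos":[0,0,-0.02],"twist":0.02},{"fingers":0.7,"delta_pos":[0,0,0],"twist":0.02},{"fingers":0.7,"delta_pos":[-0.003,0.041,0],"twist":0},{"fingers":0.7,"delta_pos":[-0.003,0.041,0],"twist":0},{"fingers":0.7,"delta_pos":[-0.003,0.041,0],"twist":0},{"fingers":0.7,"delta_pos":[-0.003,0.041,0],"twist":0},{"fingers":0.7,"delta_pos":[-0.003,0.041,0],"twist":0},{"fingers":0.7,"delta_pos":[-0.003,0.041,0],"twist":0}]'
python3 -m pendant '[{"fingers":0.7,"delta_pos":[0,0,0],"twist":0},{"fingers":0.7,"delta_pos":[0,0,0],"twist":0},{"fingers":0.7,"delta_pos":[0,0,0],"twist":0}]'
python3 mat.py w3
```

```text
time: 5.55
tcp_pos: [0.4672, 0.4484, 0.1198]
orientation: [[-1.0, -0.001, -0.0], [-0.001, 1.0, -0.0], [0.0, -0.0, -1.0]]
wrist_force: [1.2, -0.7, 0.0]
finger_gap: 0.0323
grasp_force: 59.9
time: 5.85
tcp_pos: [0.4674, 0.4459, 0.12]
orientation: [[-1.0, -0.0, -0.0], [-0.0, 1.0, -0.0], [0.0, -0.0, -1.0]]
wrist_force: [-0.3, -0.7, -0.5]
finger_gap: 0.0323
grasp_force: 60.0
5.85 [0.4674 0.4459 0.12  ] -179.97
[ 97.9 293.2] [0.5913 0.2753] [81.3 29.6] -19.81
[205.3 229.4] [0.5054 0.3965] [23.2 11.9] -89.93
[332.8 196.2] [0.4676 0.5075] [116.2  32.6] -2.28
[ 96.3 178.9] [0.4579 0.2969] [103.9  33.5] -19.37
```

View pics/w3.png

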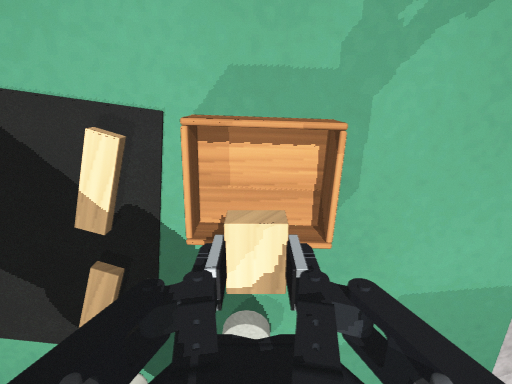

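The view shows the offcut held between the pads. The box rim's outer corners are at (181,118), (347,123), (331,247) and (187,243).

```bash
python3 -c "
from h import *
s=read_state();C=cam('wrist',s);P=cast(C,[(181,118),(347,123),(331,247),(187,243)],.045);print(P.round(3),P.mean(0))
go(.468,P[:,1].mean(),.03)
"
```

```text
[[0.398 0.388 0.045]
 [0.401 0.516 0.045]
 [0.509 0.513 0.045]
 [0.505 0.385 0.045]] [0.45339578 0.45050926 0.045     ]
now [0.4675 0.4457 0.1202] yaw -180.0 twist 0.0 then shift [-0.0005  0.0048  0.0902] len 0.09
```

```bash
python3 -m pendant '[{"fingers":0.7,"delta_pos":[-0.001,0.0025,0.03],"twist":0},{"fingers":0.7,"delta_pos":[-0.001,0.0025,0.03],"twist":0},{"fingers":0.7,"delta_pos":[0,0,0.026],"twist":0},{"fingers":0.7,"delta_pos":[0,0,0],"twist":0},{"fingers":0.45,"delta_pos":[0,0,0],"twist":0},{"fingers":0.45,"delta_pos":[0,0,0],"twist":0},{"fingers":0.45,"delta_pos":[0,0,0],"twist":0}]'
python3 -m pendant '[{"fingers":0.45,"delta_pos":[0,0,-0.03],"twist":0},{"fingers":0.45,"delta_pos":[0,0,-0.04],"twist":0},{"fingers":0,"delta_pos":[0,0,-0.05],"twist":0},{"fingers":0,"delta_pos":[0,0,-0.05],"twist":0},{"fingers":0,"delta_pos":[0,0,-0.03],"twist":0},{"fingers":0,"delta_pos":[0,0,0],"twist":0},{"fingers":0,"delta_pos":[0,0,0],"twist":0}]'
python3 mat.py w4; python3 -c "
from h import *
go(.53,-.165,.25,180)"
```

```text
time: 6.6
tcp_pos: [0.4701, 0.452, 0.0361]
orientation: [[-1.0, -0.001, 0.002], [-0.001, 1.0, 0.002], [-0.002, 0.002, -1.0]]
wrist_force: [-0.7, 0.1, -0.2]
finger_gap: 0.0472
grasp_force: 0.0
time: 7.3
tcp_pos: [0.4695, 0.4517, 0.2354]
orientation: [[-1.0, -0.001, 0.002], [-0.001, 1.0, 0.001], [-0.002, 0.001, -1.0]]
wrist_force: [0.6, 0.1, -0.9]
finger_gap: 0.0852
grasp_force: 0.0
7.3 [0.4695 0.4517 0.2354] -179.96
[409.9 377.9] [0.8553 0.7287] [74.5 26.6] 89.94
[305.6 329.9] [0.7492 0.5371] [121.9  18.9] 89.98
[  5.5 330.7] [0.7574 0.0388] [123.2  22.6] -16.24
[134.7 247.2] [0.6    0.2725] [99.9 30.4] -19.64
[  9.6 236. ] [0.5762 0.0939] [100.2  29.1] -15.02
[139.  155.1] [0.4585 0.2973] [102.1  31.7] -17.67
[  8.5 150.9] [0.4431 0.125 ] [99.  29.6] -2.78
[478.2 134.9] [0.4658 0.737 ] [193.2  29.5] -8.27
now [0.4693 0.4515 0.2339] yaw -180.0 twist 0.0001 then shift [-0.0607 -0.6165 -0.0161] len 0.62
```

```bash
python3 -m pendant '[{"fingers":0,"delta_pos":[-0.005,-0.0485,-0.0012],"twist":0},{"fingers":0,"delta_pos":[-0.005,-0.0485,-0.0012],"twist":0},{"fingers":0,"delta_pos":[-0.005,-0.0485,-0.0012],"twist":0},{"fingers":0,"delta_pos":[-0.005,-0.0485,-0.0012],"twist":0},{"fingers":0,"delta_pos":[-0.005,-0.0485,-0.0012],"twist":0},{"fingers":0,"delta_pos":[-0.005,-0.0485,-0.0012],"twist":0},{"fingers":0,"delta_pos":[-0.005,-0.0485,-0.0012],"twist":0},{"fingers":0,"delta_pos":[-0.005,-0.0485,-0.0012],"twist":0},{"fingers":0,"delta_pos":[-0.005,-0.0485,-0.0012],"twist":0},{"fingers":0,"delta_pos":[-0.005,-0.0485,-0.0012],"twist":0},{"fingers":0,"delta_pos":[-0.005,-0.0485,-0.0012],"twist":0},{"fingers":0,"delta_pos":[-0.005,-0.0485,-0.0012],"twist":0}]'
python3 -m pendant '[{"fingers":0,"delta_pos":[0,-0.035,0],"twist":0},{"fingers":0,"delta_pos":[0,0,0],"twist":0},{"fingers":0,"delta_pos":[0,0,0],"twist":0},{"fingers":0,"delta_pos":[0,0,0],"twist":0}]'
cat > bd.py <<'E'
from h import *
import sys
s=read_state();im=snapshot('wrist');cv2.imwrite(f'pics/{sys.argv[1]}.png',im);C=cam('wrist',s)
np.savez(f'pics/{sys.argv[1]}.npz',p=s['tcp_pos'],R=s['orientation'])
print(s['time'],np.round(s['tcp_pos'],4),yaw(s).round(2))
h=cv2.cvtColor(im,cv2.COLOR_BGR2HSV);m=cv2.inRange(h,(0,60,15),(20,255,105))
for c in blobs(m,300,20000):
    r=rect(C,c,.015)
    if min(r[1])>20: print('dark',np.round(cv2.minAreaRect(c)[0]),r[0].round(4),np.round(r[1],1),round(r[2],2))
E
python3 bd.py b1
```

```text
time: 8.55
tcp_pos: [0.5292, -0.1323, 0.2473]
orientation: [[-1.0, -0.001, -0.002], [-0.001, 1.0, 0.001], [0.002, 0.001, -1.0]]
wrist_force: [0.5, 0.6, 1.0]
finger_gap: 0.0851
grasp_force: 0.0
time: 8.95
tcp_pos: [0.5298, -0.1645, 0.2479]
orientation: [[-1.0, -0.001, -0.001], [-0.001, 1.0, 0.001], [0.001, 0.001, -1.0]]
wrist_force: [0.6, -0.3, -0.4]
finger_gap: 0.0853
grasp_force: 0.0
8.95 [ 0.5298 -0.1645  0.2479] -179.92
dark [254. 237.] [ 0.6431 -0.1663] [70.7 26.4] 79.95
dark [348. 164.] [ 0.5323 -0.0359] [97.1 27.8] -1.54
dark [226. 170.] [ 0.5413 -0.2101] [246.9 116.3] -89.89
dark [162. 163.] [ 0.5317 -0.2941] [98.2 27.2] -5.32
dark [ 34. 101.] [ 0.4507 -0.458 ] [113.2  63. ] -78.46
```

View pics/b1.png

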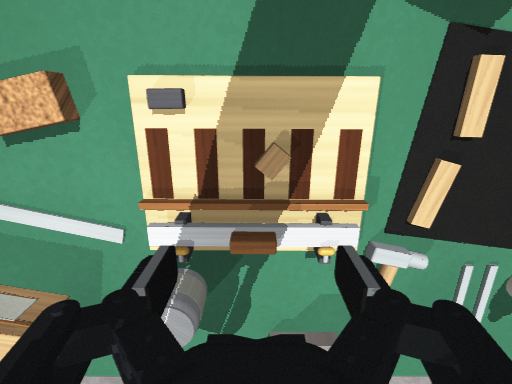

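The board shows five dark marks between x≈146 and 362. Offcut2 is at (272,160) between marks 3 and 4, the gauge block at (166,98), and the fence along row ≈203. The bar is at row ≈236 with its handle at (254,242).

```bash
python3 - <<'E'
from h import *
im=cv2.imread('pics/b1.png');s=read_state();d=np.load('pics/b1.npz');s['tcp_pos']=d['p'];s['orientation']=d['R'];C=cam('wrist',s)
f=cv2.cvtColor(im,cv2.COLOR_BGR2HSV)[:,:,1].astype(float)
for r in (134,138,184,190):
    b=f[r]>130; e=np.flatnonzero(np.diff(b.astype(int)))
    e=[x+.5 for x in e if 140<x<368]
    print(r,e,cast(C,[(x,r) for x in e],.015)[:,1].round(4))
for c in (157,206,254,302,350):
    col=f[:,c];b=col>130;e=np.flatnonzero(np.diff(b.astype(int)));print(c,[(int(x),cast(C,(c,x+.5),.015)[0,0].round(4)) for x in e if 60<x<215])
# bar, handle, fence-top edge, offcut
print('board front',cast(C,[(130,76),(379,77)],.015).round(4))
h=cv2.cvtColor(im,cv2.COLOR_BGR2HSV);m=cv2.inRange(h,(0,0,120),(180,40,255));m[:215]=0;m[260:]=0;m[:,:140]=0;m[:,365:]=0
m=cv2.morphologyEx(m,cv2.MORPH_CLOSE,np.ones((1,61)))
for c in blobs(m,300,9999): print('bar',cv2.boundingRect(c),rect(C,c,.05))
print('bar tri top-ends', cast(C,[(148,236),(359,236)],.05).round(4))
E
python3 - <<'E'
import cv2
im=cv2.imread('pics/b1.png')[60:280,120:390];cv2.imwrite('pics/b1c.png',cv2.resize(im,None,fx=2.9,fy=2.7,interpolation=cv2.INTER_CUBIC))
E
```

```text
134 [np.float64(145.5), np.float64(167.5), np.float64(194.5), np.float64(215.5), np.float64(242.5), np.float64(264.5), np.float64(291.5), np.float64(312.5), np.float64(340.5), np.float64(361.5)] [-0.3121 -0.2826 -0.2464 -0.2182 -0.182  -0.1525 -0.1163 -0.0881 -0.0505
 -0.0223]
138 [np.float64(145.5), np.float64(167.5), np.float64(194.5), np.float64(215.5), np.float64(242.5), np.float64(264.5), np.float64(291.5), np.float64(312.5), np.float64(339.5), np.float64(361.5)] [-0.3128 -0.2831 -0.2468 -0.2185 -0.1821 -0.1524 -0.116  -0.0877 -0.0513
 -0.0216]
184 [np.float64(151.5), np.float64(171.5), np.float64(197.5), np.float64(217.5), np.float64(243.5), np.float64(263.5), np.float64(289.5), np.float64(309.5), np.float64(335.5), np.float64(355.5)] [-0.3122 -0.2838 -0.2469 -0.2185 -0.1815 -0.1531 -0.1161 -0.0877 -0.0507
 -0.0223]
190 [np.float64(152.5), np.float64(172.5), np.float64(197.5), np.float64(217.5), np.float64(243.5), np.float64(263.5), np.float64(289.5), np.float64(309.5), np.float64(334.5), np.float64(354.5)] [-0.3118 -0.2832 -0.2475 -0.2188 -0.1816 -0.153  -0.1158 -0.0871 -0.0513
 -0.0227]
157 [(127, np.float64(0.4814)), (197, np.float64(0.5802)), (198, np.float64(0.5817)), (209, np.float64(0.5988))]
206 [(128, np.float64(0.4825)), (209, np.float64(0.5987))]
254 [(128, np.float64(0.4824)), (198, np.float64(0.5815)), (199, np.float64(0.583)), (209, np.float64(0.5986))]
302 [(128, np.float64(0.4823)), (198, np.float64(0.5813)), (199, np.float64(0.5829)), (209, np.float64(0.5985))]
350 [(129, np.float64(0.4835)), (198, np.float64(0.5812)), (199, np.float64(0.5828)), (210, np.float64(0.5999))]
board front [[ 0.418  -0.3228  0.015 ]
 [ 0.4185 -0.0089  0.015 ]]
bar (147, 223, 213, 25) (array([ 0.62172955, -0.16763589]), (290.0186767578125, 36.39137268066406), 89.75023651123047)
bar tri top-ends [[ 0.6239 -0.312   0.05  ]
 [ 0.6235 -0.0221  0.05  ]]
```

View pics/b1c.png

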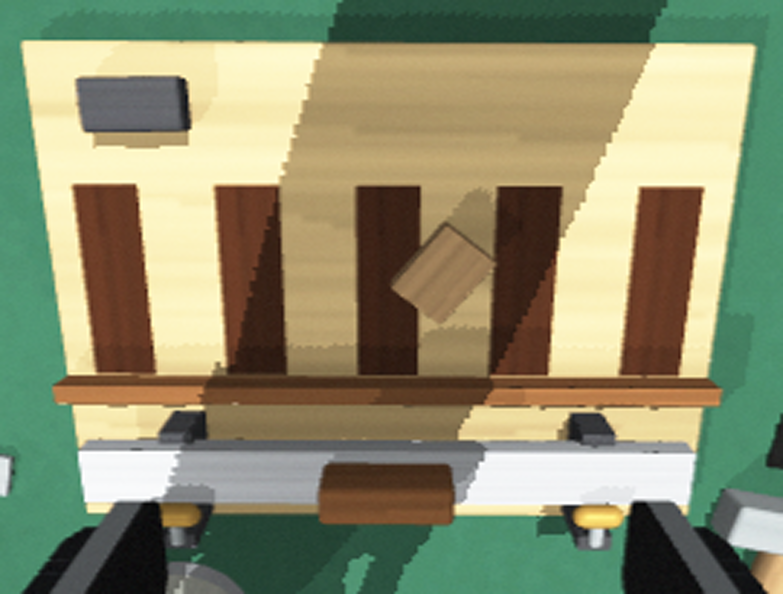

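```bash
python3 - <<'E'
from h import *
s=read_state();C=cam('wrist',s)
P=cast(C,[(274.1,142.2),(290.3,157.0),(271.7,179.6),(254.8,166.3)],.033);print(P.round(4))
c=P.mean(0);v=P[3]-P[0]+P[2]-P[1];a=np.degrees(np.arctan2(v[1],v[0]));print(c,a,np.linalg.norm(P[3]-P[0]),np.linalg.norm(P[1]-P[0]))
for k in(0,180): go(c[0],c[1],.12,a+k)
E
```

```text
[[ 0.4982 -0.1405  0.033 ]
 [ 0.5175 -0.1187  0.033 ]
 [ 0.5483 -0.1425  0.033 ]
 [ 0.53   -0.1653  0.033 ]]
[ 0.52349997 -0.14174776  0.033     ] -37.81394879451214 0.0403857482229778 0.029021224439507935
now [ 0.5299 -0.1643  0.2482] yaw -179.9 twist -0.3947 then shift [-0.0188 -0.0139  0.1282] len 0.13
now [ 0.5299 -0.1643  0.2482] yaw -179.9 twist 0.1053 then shift [0.0188 0.0139 0.1282] len 0.13
```

```bash
python3 -m pendant '[{"fingers":0,"delta_pos":[0,0,0],"twist":0.021},{"fingers":0,"delta_pos":[0,0,0],"twist":0.021},{"fingers":0,"delta_pos":[0,0,0],"twist":0.021},{"fingers":0,"delta_pos":[0,0,0],"twist":0.021},{"fingers":0,"delta_pos":[0,0,0],"twist":0.0213},{"fingers":0,"delta_pos":[0.0063,0.0046,0.04],"twist":0},{"fingers":0,"delta_pos":[0.0063,0.0046,0.044],"twist":0},{"fingers":0,"delta_pos":[0.0062,0.0047,0.044],"twist":0},{"fingers":0,"delta_pos":[0,0,0],"twist":0},{"fingers":0,"delta_pos":[0,0,0],"twist":0},{"fingers":0,"delta_pos":[0,0,0],"twist":0}]'
python3 bd.py b2; python3 - <<'E'
import cv2
from h import *
im=cv2.imread('pics/b2.png');s=read_state();C=cam('wrist',s)
print(proj(C,[.5235,-.1417,.033]))
cv2.imwrite('pics/b2c.png',cv2.resize(im[100:300,130:380],None,fx=3,fy=3))
E
```

```text
time: 10.1
tcp_pos: [0.5248, -0.143, 0.1236]
orientation: [[-0.79, 0.613, 0.003], [0.613, 0.79, -0.001], [-0.003, 0.001, -1.0]]
wrist_force: [0.8, -0.1, 0.3]
finger_gap: 0.0858
grasp_force: 0.0
10.1 [ 0.5248 -0.143   0.1236] 142.17
dark [300. 304.] [ 0.6608 -0.1882] [82.2 50.9] 78.31
dark [ 22. 302.] [ 0.4742 -0.4358] [122.9  46.8] -54.2
dark [124. 258.] [ 0.5012 -0.299 ] [36.8 32.2] 0.4
dark [264. 204.] [ 0.5424 -0.1639] [322.7 119.7] 89.9
dark [355. 124.] [ 0.5325 -0.037 ] [98.3 28.9] -0.07
[256.7577811  194.66765182]
```

View pics/b2c.png

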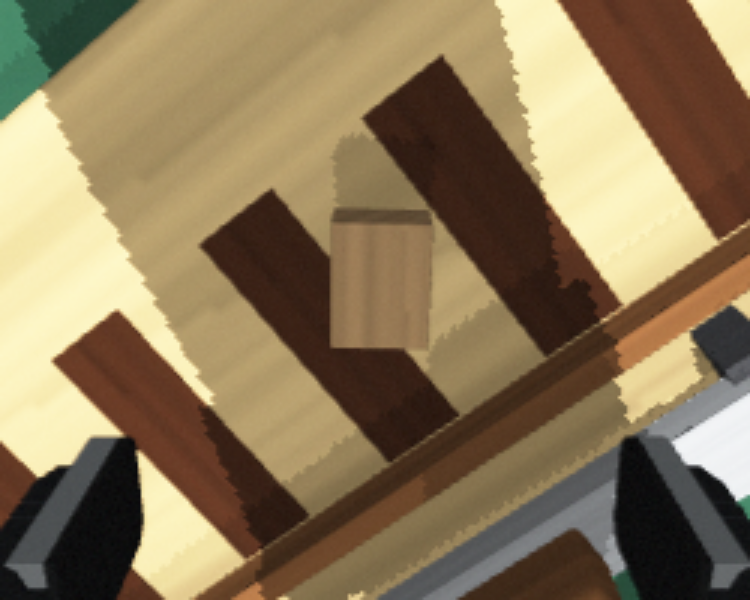

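The offcut's top face is centred at (256.9,195.0) in the full picture. The first view predicted (256.8,194.7) for z = 33 mm, so the height and position agree.

```bash
python3 -m pendant '[{"fingers":0,"delta_pos":[0.0018,0,0.035],"twist":0},{"fingers":0,"delta_pos":[0,0,0.035],"twist":0},{"fingers":0,"delta_pos":[0,0,0.02],"twist":0},{"fingers":0.4,"delta_pos":[0,0,0.01],"twist":0},{"fingers":0.6,"delta_pos":[0,0,0],"twist":0},{"fingers":0.6,"delta_pos":[0,0,0],"twist":0},{"fingers":0.66,"delta_pos":[0,0,0],"twist":0},{"fingers":0.66,"delta_pos":[0,0,0],"twist":0},{"fingers":0.66,"delta_pos":[0,0,0],"twist":0}]'
python3 -m pendant '[{"fingers":0.67,"delta_pos":[0,0,0],"twist":0},{"fingers":0.67,"delta_pos":[0,0,0],"twist":0},{"fingers":0.67,"delta_pos":[0,0,0],"twist":0}]'
python3 -m pendant '[{"fingers":0.75,"delta_pos":[0,0,0],"twist":0},{"fingers":0.75,"delta_pos":[0,0,0],"twist":0},{"fingers":0.75,"delta_pos":[0,0,-0.03],"twist":0},{"fingers":0.75,"delta_pos":[0,0,-0.04],"twist":0},{"fingers":0.75,"delta_pos":[0,0,-0.04],"twist":0},{"fingers":0.75,"delta_pos":[0,0,0],"twist":-0.021},{"fingers":0.75,"delta_pos":[0,0,0],"twist":-0.021},{"fingers":0.75,"delta_pos":[0,0,0],"twist":-0.021},{"fingers":0.75,"delta_pos":[0,0,0],"twist":-0.021},{"fingers":0.75,"delta_pos":[0,0,0],"twist":-0.021},{"fingers":0.75,"delta_pos":[0,0,0],"twist":0}]'
python3 -c "
from h import *
go(.435,.450,.14)"
```

```text
time: 11.05
tcp_pos: [0.5231, -0.1421, 0.0225]
orientation: [[-0.789, 0.614, 0.002], [0.614, 0.789, -0.001], [-0.003, 0.001, -1.0]]
wrist_force: [-0.5, -0.4, 6.3]
finger_gap: 0.0294
grasp_force: 19.4
time: 11.35
tcp_pos: [0.5231, -0.142, 0.0225]
orientation: [[-0.789, 0.614, 0.002], [0.614, 0.789, -0.001], [-0.002, 0.001, -1.0]]
wrist_force: [-1.4, 0.8, 7.2]
finger_gap: 0.0291
grasp_force: 36.2
time: 12.45
tcp_pos: [0.5224, -0.1418, 0.1317]
orientation: [[-1.0, -0.001, 0.001], [-0.001, 1.0, -0.0], [-0.001, -0.0, -1.0]]
wrist_force: [-0.4, 0.5, -0.6]
finger_gap: 0.0284
grasp_force: 59.8
now [ 0.5224 -0.1418  0.1317] yaw -179.9 twist 0.0 then shift [ 0.0867  0.5919 -0.0083] len 0.598
```

```bash
python3 -m pendant '[{"fingers":0.75,"delta_pos":[0.007,0.0475,0],"twist":0},{"fingers":0.75,"delta_pos":[0.007,0.0475,0],"twist":0},{"fingers":0.75,"delta_pos":[0.007,0.0475,0],"twist":0},{"fingers":0.75,"delta_pos":[0.007,0.0475,0],"twist":0},{"fingers":0.75,"delta_pos":[0.007,0.0475,0],"twist":0},{"fingers":0.75,"delta_pos":[0.007,0.0475,0],"twist":0},{"fingers":0.75,"delta_pos":[0.007,0.0475,0],"twist":0},{"fingers":0.75,"delta_pos":[0.007,0.0475,0],"twist":0},{"fingers":0.75,"delta_pos":[0.007,0.0475,0],"twist":0},{"fingers":0.75,"delta_pos":[0.007,0.0475,0],"twist":0},{"fingers":0.75,"delta_pos":[0.007,0.0475,0],"twist":0},{"fingers":0.75,"delta_pos":[0.007,0.0475,0],"twist":0}]'
python3 -m pendant '[{"fingers":0.75,"delta_pos":[0.003,0.022,0],"twist":0},{"fingers":0.75,"delta_pos":[0,0,0],"twist":0},{"fingers":0.75,"delta_pos":[0,0,0],"twist":0},{"fingers":0.75,"delta_pos":[0,0,0],"twist":0}]'
python3 -c "
from h import *
s=read_state();im=snapshot('wrist');cv2.imwrite('pics/w5.png',im)
go(.435,.450,.035)"
```

```text
time: 13.65
tcp_pos: [0.4382, 0.4306, 0.1314]
orientation: [[-1.0, 0.006, 0.001], [0.006, 1.0, 0.001], [-0.001, 0.001, -1.0]]
wrist_force: [0.8, -1.1, 0.1]
finger_gap: 0.0283
grasp_force: 59.8
time: 14.05
tcp_pos: [0.4362, 0.4494, 0.1309]
orientation: [[-1.0, 0.003, 0.0], [0.003, 1.0, -0.0], [-0.0, -0.0, -1.0]]
wrist_force: [-0.5, 0.2, -0.5]
finger_gap: 0.0291
grasp_force: 39.1
now [0.4363 0.4494 0.131 ] yaw 179.8 twist 0.0 then shift [0.0013 0.0006 0.096 ] len 0.096
```

View pics/w5.png

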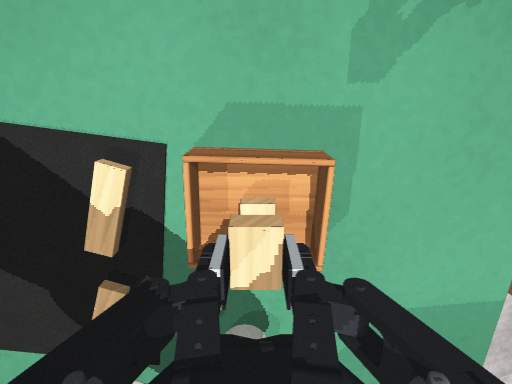

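```bash
python3 -m pendant '[{"fingers":0.75,"delta_pos":[0.007,0,0.03],"twist":0},{"fingers":0.75,"delta_pos":[0,0,0.035],"twist":0},{"fingers":0.75,"delta_pos":[0,0,0.028],"twist":0},{"fingers":0.75,"delta_pos":[0,0,0],"twist":0},{"fingers":0.75,"delta_pos":[0,0,0],"twist":0}]'
python3 -m pendant '[{"fingers":0.48,"delta_pos":[0,0,0],"twist":0},{"fingers":0.48,"delta_pos":[0,0,0],"twist":0},{"fingers":0.48,"delta_pos":[0,0,0],"twist":0},{"fingers":0.48,"delta_pos":[0,0,-0.03],"twist":0},{"fingers":0.48,"delta_pos":[0,0,-0.04],"twist":0},{"fingers":0,"delta_pos":[0,0,-0.05],"twist":0},{"fingers":0,"delta_pos":[0,0,-0.05],"twist":0},{"fingers":0,"delta_pos":[0,0,-0.03],"twist":0},{"fingers":0,"delta_pos":[0,0,0],"twist":0},{"fingers":0,"delta_pos":[0,0,0],"twist":0}]'
python3 mat.py w6;python3 -c "
from h import *
go(.459,.297,.12,180-17.4)"
```

```text
time: 14.6
tcp_pos: [0.4294, 0.4499, 0.0386]
orientation: [[-1.0, 0.002, 0.0], [0.002, 1.0, -0.0], [-0.0, -0.0, -1.0]]
wrist_force: [0.7, 0.4, 0.6]
finger_gap: 0.0281
grasp_force: 65.5
time: 15.6
tcp_pos: [0.4289, 0.4505, 0.2382]
orientation: [[-1.0, 0.001, 0.001], [0.001, 1.0, 0.001], [-0.001, 0.001, -1.0]]
wrist_force: [0.2, 0.1, -1.0]
finger_gap: 0.0852
grasp_force: 0.0
15.6 [0.4289 0.4505 0.2382] 179.94
[412.6 365.8] [0.7894 0.7272] [73.7 29.8] 31.36
[ 11.2 335.4] [0.7298 0.0391] [66.3 25.7] -15.1
[141.3 254.8] [0.5789 0.2793] [55.5 28.5] -19.71
[ 19.1 256.5] [0.5714 0.0938] [109.8  36. ] -18.43
[144.9 183.6] [0.4579 0.2975] [103.1  31.6] -17.37
[ 15.9 174.1] [0.4432 0.1244] [99.  29.8] -1.77
[475.5 147.4] [0.4455 0.7368] [203.5  36.5] -10.37
now [0.4287 0.4502 0.2369] yaw 179.9 twist 0.0482 then shift [-0.0748 -0.1372  0.1169] len 0.195
```

View pics/w6.png

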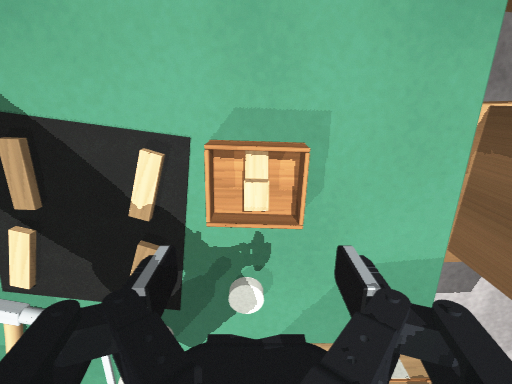

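Both offcuts now lie flat in the scrap box, at (256,166) and (256,195).

```bash
python3 -m pendant '[{"fingers":0,"delta_pos":[0,0,0],"twist":0.0238},{"fingers":0,"delta_pos":[0,0,0],"twist":0.0238},{"fingers":0,"delta_pos":[-0.015,-0.0274,0.0274],"twist":0},{"fingers":0,"delta_pos":[-0.015,-0.0274,0.0274],"twist":0},{"fingers":0,"delta_pos":[-0.015,-0.0274,0.0274],"twist":0},{"fingers":0,"delta_pos":[-0.015,-0.0274,0.0274],"twist":0},{"fingers":0,"delta_pos":[-0.015,-0.0274,0.0274],"twist":0},{"fingers":0,"delta_pos":[0,0,0],"twist":0},{"fingers":0,"delta_pos":[0,0,0],"twist":0},{"fingers":0,"delta_pos":[0,0,0],"twist":0}]'
cat > near.py <<'E'
from h import *
import sys
# slat nearest the tool axis; aim there
s=read_state();im=snapshot('wrist');cv2.imwrite(f'pics/{sys.argv[1]}.png',im);C=cam('wrist',s);zt=float(sys.argv[2])
h=cv2.cvtColor(im,cv2.COLOR_BGR2HSV);m=cv2.inRange(h,(8,50,60),(28,200,255))
print(s['time'])
B=[rect(C,c,zt) for c in blobs(m,800,30000)]
r=min(B,key=lambda r:np.linalg.norm(r[0]-s['tcp_pos'][:2]));print(r[0].round(4),np.round(r[1],1),round(r[2],2))
go(r[0][0],r[0][1],zt-.006,180+r[2])
E
python3 near.py s1 .017
```

```text
time: 16.65
tcp_pos: [0.46, 0.298, 0.1009]
orientation: [[-0.955, 0.296, 0.0], [0.296, 0.955, 0.0], [-0.0, 0.0, -1.0]]
wrist_force: [-0.1, 0.0, -0.7]
finger_gap: 0.0854
grasp_force: 0.0
16.65
[0.4587 0.297 ] [101.7  30.9] -17.08
now [0.4601 0.2982 0.1012] yaw 162.8 twist -0.0002 then shift [ 0.001  -0.0015  0.0902] len 0.09
```

```bash
python3 -m pendant '[{"fingers":0,"delta_pos":[0.001,-0.0015,0.035],"twist":0},{"fingers":0,"delta_pos":[0,0,0.035],"twist":0},{"fingers":0.2,"delta_pos":[0,0,0.019],"twist":0},{"fingers":0.5,"delta_pos":[0,0,0],"twist":0},{"fingers":0.6,"delta_pos":[0,0,0],"twist":0},{"fingers":0.63,"delta_pos":[0,0,0],"twist":0},{"fingers":0.645,"delta_pos":[0,0,0],"twist":0},{"fingers":0.655,"delta_pos":[0,0,0],"twist":0},{"fingers":0.66,"delta_pos":[0,0,0],"twist":0},{"fingers":0.66,"delta_pos":[0,0,0],"twist":0},{"fingers":0.66,"delta_pos":[0,0,0],"twist":0}]'
```

```text
time: 17.8
tcp_pos: [0.4592, 0.2967, 0.0131]
orientation: [[-0.955, 0.296, 0.002], [0.296, 0.955, 0.001], [-0.001, 0.002, -1.0]]
wrist_force: [-1.1, -0.0, 7.9]
finger_gap: 0.0292
grasp_force: 14.3
```

```bash
python3 -m pendant '[{"fingers":0.665,"delta_pos":[0,0,0],"twist":0},{"fingers":0.665,"delta_pos":[0,0,-0.01],"twist":0},{"fingers":0.665,"delta_pos":[0,0,-0.03],"twist":0},{"fingers":0.665,"delta_pos":[0,0,-0.03],"twist":0},{"fingers":0.665,"delta_pos":[0,0,-0.01],"twist":-0.012},{"fingers":0.665,"delta_pos":[0,0,0],"twist":-0.012},{"fingers":0.665,"delta_pos":[0,0,0],"twist":-0.012},{"fingers":0.665,"delta_pos":[0,0,0],"twist":-0.0115},{"fingers":0.665,"delta_pos":[0,0,0],"twist":0},{"fingers":0.665,"delta_pos":[0,0,0],"twist":0}]'
python3 -c "
from h import *
go(.525,-.2326,.09,179.8)"
```

```text
time: 18.8
tcp_pos: [0.4587, 0.2962, 0.0922]
orientation: [[-1.0, 0.004, 0.0], [0.004, 1.0, 0.0], [-0.0, 0.0, -1.0]]
wrist_force: [0.4, 0.6, -0.5]
finger_gap: 0.0288
grasp_force: 20.1
now [0.4587 0.2962 0.0922] yaw 179.8 twist -0.0001 then shift [-0.0682 -0.5286  0.0022] len 0.533
```

```bash
python3 -m pendant '[{"fingers":0.665,"delta_pos":[-0.0057,-0.025,0],"twist":0},{"fingers":0.665,"delta_pos":[-0.0057,-0.0465,0],"twist":0},{"fingers":0.665,"delta_pos":[-0.0057,-0.0465,0],"twist":0},{"fingers":0.665,"delta_pos":[-0.0057,-0.0465,0],"twist":0},{"fingers":0.665,"delta_pos":[-0.0057,-0.0465,0],"twist":0},{"fingers":0.665,"delta_pos":[-0.0057,-0.0465,0],"twist":0},{"fingers":0.665,"delta_pos":[-0.0057,-0.0465,0],"twist":0},{"fingers":0.665,"delta_pos":[-0.0057,-0.0465,0],"twist":0},{"fingers":0.665,"delta_pos":[-0.0057,-0.0465,0],"twist":0},{"fingers":0.665,"delta_pos":[-0.0057,-0.0465,0],"twist":0},{"fingers":0.665,"delta_pos":[-0.0057,-0.0465,0],"twist":0},{"fingers":0.665,"delta_pos":[-0.0057,-0.0386,0],"twist":0}]'
python3 -m pendant '[{"fingers":0.665,"delta_pos":[0,0,0],"twist":0},{"fingers":0.665,"delta_pos":[0,0,0],"twist":0},{"fingers":0.665,"delta_pos":[0,0,0],"twist":0}]'
python3 -c "
from h import *
snap=snapshot('wrist');cv2.imwrite('pics/p1.png',snap)
go(.525,-.2326,.027,179.8)"
```

```text
time: 20.0
tcp_pos: [0.5259, -0.2351, 0.092]
orientation: [[-1.0, 0.005, 0.0], [0.005, 1.0, -0.0], [-0.0, -0.0, -1.0]]
wrist_force: [0.3, 1.0, 0.3]
finger_gap: 0.0291
grasp_force: 20.1
time: 20.3
tcp_pos: [0.526, -0.2318, 0.0916]
orientation: [[-1.0, 0.002, -0.0], [0.002, 1.0, 0.0], [0.0, 0.0, -1.0]]
wrist_force: [0.0, 0.2, 0.5]
finger_gap: 0.0294
grasp_force: 20.1
now [ 0.5261 -0.2315  0.0918] yaw 179.9 twist 0.0003 then shift [ 0.0011 -0.0011  0.0648] len 0.065
```

View pics/p1.png

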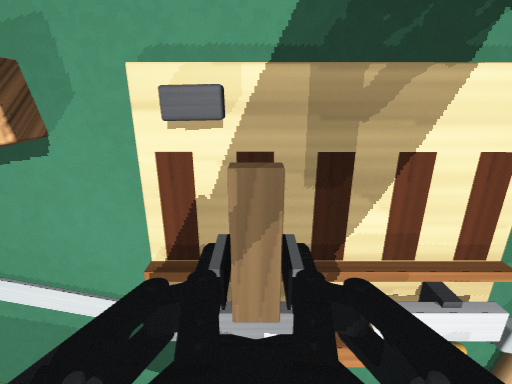

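The slat is held straight over mark 2 and centred in the fingers at column 256.

```bash
python3 -m pendant '[{"fingers":0.665,"delta_pos":[0.001,-0.0011,0.03],"twist":0.0003},{"fingers":0.665,"delta_pos":[0,0,0.025],"twist":0},{"fingers":0.665,"delta_pos":[0,0,0.008],"twist":0},{"fingers":0.665,"delta_pos":[0,0,0.002],"twist":0},{"fingers":0.665,"delta_pos":[0,0,0],"twist":0},{"fingers":0.665,"delta_pos":[0,0,0],"twist":0}]'
python3 -m pendant '[{"fingers":0.665,"delta_pos":[0,0,0.001],"twist":0},{"fingers":0.665,"delta_pos":[0,0,0],"twist":0},{"fingers":0.665,"delta_pos":[-0.003,0,0],"twist":0},{"fingers":0.665,"delta_pos":[-0.002,0,0],"twist":0},{"fingers":0.665,"delta_pos":[0,0,0],"twist":0},{"fingers":0.665,"delta_pos":[0,0,0],"twist":0}]'
python3 -m pendant '[{"fingers":0.665,"delta_pos":[-0.002,0,0],"twist":0},{"fingers":0.665,"delta_pos":[0,0,0],"twist":0},{"fingers":0.665,"delta_pos":[0,0,0],"twist":0}]'
```

```text
time: 20.95
tcp_pos: [0.5257, -0.2337, 0.028]
orientation: [[-1.0, 0.003, 0.002], [0.003, 1.0, -0.001], [-0.002, -0.001, -1.0]]
wrist_force: [0.1, -0.3, 0.3]
finger_gap: 0.0287
grasp_force: 20.1
time: 21.55
tcp_pos: [0.5301, -0.2336, 0.0255]
orientation: [[-1.0, 0.004, -0.0], [0.004, 1.0, 0.0], [0.0, 0.0, -1.0]]
wrist_force: [-0.5, -0.3, -0.7]
finger_gap: 0.0292
grasp_force: 20.1
time: 21.85
tcp_pos: [0.5314, -0.2336, 0.0253]
orientation: [[-1.0, 0.004, -0.002], [0.004, 1.0, 0.0], [0.002, 0.0, -1.0]]
wrist_force: [-4.9, 0.4, 2.3]
finger_gap: 0.0292
grasp_force: 20.3
```

```bash
python3 -m pendant '[{"fingers":0.665,"delta_pos":[-0.001,0.0008,0],"twist":0},{"fingers":0.665,"delta_pos":[0,0,0],"twist":0},{"fingers":0.64,"delta_pos":[0,0,0],"twist":0},{"fingers":0.6,"delta_pos":[0,0,0],"twist":0},{"fingers":0.5,"delta_pos":[0,0,0],"twist":0},{"fingers":0.5,"delta_pos":[0,0,0],"twist":0},{"fingers":0.5,"delta_pos":[0,0,-0.02],"twist":0},{"fingers":0.5,"delta_pos":[0,0,-0.04],"twist":0},{"fingers":0,"delta_pos":[0,0,-0.05],"twist":0},{"fingers":0,"delta_pos":[0,0,-0.05],"twist":0},{"fingers":0,"delta_pos":[0,0,0],"twist":0},{"fingers":0,"delta_pos":[0,0,0],"twist":0}]'
cat > chk.py <<'E'
from h import *
import sys
s=read_state();im=snapshot('wrist');cv2.imwrite(f'pics/{sys.argv[1]}.png',im);C=cam('wrist',s)
print(s['time'],np.round(s['tcp_pos'],4))
# strips across y: edges at two x-lines on slat top height, saturation/gray step near each mark
g=cv2.cvtColor(im,cv2.COLOR_BGR2HSV)[:,:,1].astype(float)
for i,y in enumerate((-.2976,-.2326,-.1673,-.102,-.0366)):
    o=[]
    for x,z in((.50,.029),(.56,.029)):
        ys=np.arange(y-.026,y+.026,.0005);P=np.array([proj(C,[x,v,z]) for v in ys])
        v=cv2.remap(np.float32(im.max(2)),np.float32(P[None,:,0]),np.float32(P[None,:,1]),cv2.INTER_LINEAR)[0]
        d=np.diff(cv2.GaussianBlur(v[None],(5,1),0)[0]);e=np.argsort(-abs(d));a=e[0];b=next(k for k in e if abs(k-a)>30)
        o.append((round((ys[a]+ys[b])/2,4),round(abs(ys[a]-ys[b]),4)))
    print(i+1,o)
E
python3 chk.py c1; python3 -c "
from h import *
go(.530,.10,.2,180)"
```

```text
time: 23.05
tcp_pos: [0.5335, -0.233, 0.1868]
orientation: [[-1.0, 0.004, 0.002], [0.004, 1.0, -0.001], [-0.002, -0.001, -1.0]]
wrist_force: [0.1, -0.2, -0.7]
finger_gap: 0.0855
grasp_force: 0.0
23.05 [ 0.5335 -0.233   0.1868]
1 [(np.float64(-0.2951), np.float64(0.028)), (np.float64(-0.2951), np.float64(0.028))]
2 [(np.float64(-0.2331), np.float64(0.05)), (np.float64(-0.2381), np.float64(0.037))]
3 [(np.float64(-0.1703), np.float64(0.029)), (np.float64(-0.1675), np.float64(0.0345))]
4 [(np.float64(-0.1082), np.float64(0.0285)), (np.float64(-0.1082), np.float64(0.0285))]
5 [(np.float64(-0.0458), np.float64(0.0285)), (np.float64(-0.0458), np.float64(0.0285))]
now [ 0.533  -0.2327  0.1852] yaw 179.8 twist -0.0006 then shift [ 0.003   0.3327 -0.0148] len 0.333
```

View pics/c1.png

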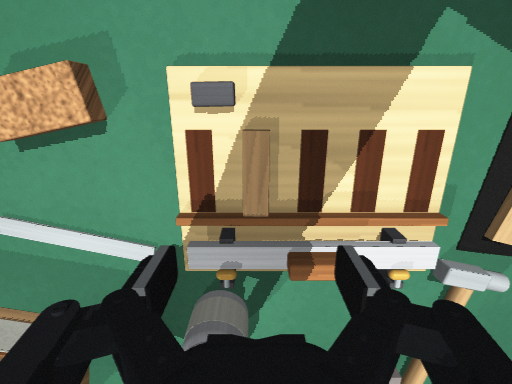

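The slat covers mark 2 squarely with its far end on the fence (column 243–270, rows 129–216). On to the next slat.

```bash
python3 -m pendant '[{"fingers":0,"delta_pos":[0.0112,0.0447,0.0],"twist":0.0009},{"fingers":0,"delta_pos":[0.0112,0.0447,0.01],"twist":0.0009},{"fingers":0,"delta_pos":[0.0112,0.0447,0.01],"twist":0.0009},{"fingers":0,"delta_pos":[0.0112,0.0447,0.01],"twist":0.0009},{"fingers":0,"delta_pos":[0.0112,0.0447,0.01],"twist":0.0009},{"fingers":0,"delta_pos":[0.0112,0.0447,0.015],"twist":0.0009},{"fingers":0,"delta_pos":[0.0112,0.0447,0.015],"twist":0},{"fingers":0,"delta_pos":[0.0112,0.0447,0.015],"twist":0},{"fingers":0,"delta_pos":[0,0,0],"twist":0},{"fingers":0,"delta_pos":[0,0,0],"twist":0},{"fingers":0,"delta_pos":[0,0,0],"twist":0}]'
python3 near.py s2 .017
```

```text
time: 24.2
tcp_pos: [0.4516, 0.126, 0.1001]
orientation: [[-0.999, 0.038, -0.001], [0.038, 0.999, -0.0], [0.001, -0.0, -1.0]]
wrist_force: [-0.2, -0.9, 0.1]
finger_gap: 0.0854
grasp_force: 0.0
24.2
[0.442  0.1246] [101.  31.] -1.9
now [0.4519 0.1257 0.1005] yaw 177.8 twist -0.0009 then shift [ 0.0098 -0.0014  0.0895] len 0.09
```

```bash
python3 -m pendant '[{"fingers":0,"delta_pos":[0.0088,-0.0014,0.035],"twist":0},{"fingers":0,"delta_pos":[0,0,0.035],"twist":0},{"fingers":0.2,"delta_pos":[0,0,0.0185],"twist":0},{"fingers":0.5,"delta_pos":[0,0,0],"twist":0},{"fingers":0.6,"delta_pos":[0,0,0],"twist":0},{"fingers":0.63,"delta_pos":[0,0,0],"twist":0},{"fingers":0.645,"delta_pos":[0,0,0],"twist":0},{"fingers":0.655,"delta_pos":[0,0,0],"twist":0},{"fingers":0.66,"delta_pos":[0,0,0],"twist":0},{"fingers":0.665,"delta_pos":[0,0,0],"twist":0},{"fingers":0.665,"delta_pos":[0,0,0],"twist":0}]'
python3 -m pendant '[{"fingers":0.665,"delta_pos":[0,0,-0.01],"twist":0},{"fingers":0.665,"delta_pos":[0,0,-0.03],"twist":-0.0056},{"fingers":0.665,"delta_pos":[0,0,-0.03],"twist":0},{"fingers":0.665,"delta_pos":[0,0,-0.01],"twist":0},{"fingers":0.665,"delta_pos":[0,0,0],"twist":0},{"fingers":0.665,"delta_pos":[0,0,0],"twist":0}]'
python3 -c "
from h import *
go(.525,-.1673,.09,179.8)"
```

```text
time: 25.35
tcp_pos: [0.4436, 0.1256, 0.0135]
orientation: [[-0.999, 0.037, 0.002], [0.037, 0.999, -0.0], [-0.002, 0.0, -1.0]]
wrist_force: [-1.6, -2.7, 8.0]
finger_gap: 0.0289
grasp_force: 19.8
time: 25.95
tcp_pos: [0.4424, 0.1256, 0.0913]
orientation: [[-1.0, 0.002, -0.001], [0.002, 1.0, -0.0], [0.001, -0.0, -1.0]]
wrist_force: [0.0, 0.4, -0.7]
finger_gap: 0.029
grasp_force: 19.4
now [0.4424 0.1256 0.0913] yaw 179.9 twist 0.0002 then shift [-0.0836 -0.2926  0.0013] len 0.304
```

```bash
python3 -m pendant '[{"fingers":0.665,"delta_pos":[-0.0104,-0.0246,0],"twist":0},{"fingers":0.665,"delta_pos":[-0.0104,-0.04,0],"twist":0},{"fingers":0.665,"delta_pos":[-0.0104,-0.04,0],"twist":0},{"fingers":0.665,"delta_pos":[-0.0104,-0.04,0],"twist":0},{"fingers":0.665,"delta_pos":[-0.0104,-0.04,0],"twist":0},{"fingers":0.665,"delta_pos":[-0.0104,-0.04,0],"twist":0},{"fingers":0.665,"delta_pos":[-0.0104,-0.04,0],"twist":0},{"fingers":0.665,"delta_pos":[-0.0104,-0.028,0],"twist":0},{"fingers":0.665,"delta_pos":[0,0,0],"twist":0},{"fingers":0.665,"delta_pos":[0,0,0],"twist":0},{"fingers":0.665,"delta_pos":[0,0,0],"twist":0}]'
python3 -c "
from h import *
go(.525,-.1673,.0255,179.8)"
```

```text
time: 27.05
tcp_pos: [0.5247, -0.1664, 0.0911]
orientation: [[-1.0, 0.002, -0.001], [0.002, 1.0, 0.001], [0.001, 0.001, -1.0]]
wrist_force: [0.2, -0.2, 0.6]
finger_gap: 0.0286
grasp_force: 19.4
now [ 0.5247 -0.1664  0.0911] yaw 179.9 twist 0.0002 then shift [-0.0003 -0.0009  0.0656] len 0.066
```

```bash
python3 -m pendant '[{"fingers":0.665,"delta_pos":[0,-0.0006,0.03],"twist":0},{"fingers":0.665,"delta_pos":[0,0,0.025],"twist":0},{"fingers":0.665,"delta_pos":[0,0,0.008],"twist":0},{"fingers":0.665,"delta_pos":[0,0,0.0022],"twist":0},{"fingers":0.665,"delta_pos":[0,0,0],"twist":0},{"fingers":0.665,"delta_pos":[0,0,0],"twist":0}]'
python3 -m pendant '[{"fingers":0.665,"delta_pos":[-0.003,0,0.0004],"twist":0},{"fingers":0.665,"delta_pos":[-0.002,0,0],"twist":0},{"fingers":0.665,"delta_pos":[-0.002,0,0],"twist":0},{"fingers":0.665,"delta_pos":[0,0,0],"twist":0},{"fingers":0.665,"delta_pos":[0,0,0],"twist":0}]'
python3 -m pendant '[{"fingers":0.665,"delta_pos":[-0.001,0,0],"twist":0},{"fingers":0.665,"delta_pos":[0,0,0],"twist":0},{"fingers":0.665,"delta_pos":[0,0,0],"twist":0}]'
```

```text
time: 27.65
tcp_pos: [0.5259, -0.1678, 0.0282]
orientation: [[-1.0, 0.002, 0.002], [0.002, 1.0, -0.001], [-0.002, -0.001, -1.0]]
wrist_force: [-0.3, -0.4, 0.2]
finger_gap: 0.0292
grasp_force: 19.4
time: 28.15
tcp_pos: [0.5323, -0.1678, 0.0265]
orientation: [[-1.0, 0.002, -0.0], [0.002, 1.0, 0.0], [0.0, 0.0, -1.0]]
wrist_force: [0.1, -0.2, -0.4]
finger_gap: 0.0287
grasp_force: 19.4
time: 28.45
tcp_pos: [0.5324, -0.1678, 0.0261]
orientation: [[-1.0, 0.002, -0.002], [0.002, 1.0, 0.0], [0.002, 0.0, -1.0]]
wrist_force: [-8.6, 0.4, 1.1]
finger_gap: 0.029
grasp_force: 19.6
```

```bash
python3 -m pendant '[{"fingers":0.665,"delta_pos":[0,0,0.0005],"twist":0},{"fingers":0.64,"delta_pos":[0,0,0],"twist":0},{"fingers":0.6,"delta_pos":[0,0,0],"twist":0},{"fingers":0.5,"delta_pos":[0,0,0],"twist":0},{"fingers":0.5,"delta_pos":[0,0,0],"twist":0},{"fingers":0.5,"delta_pos":[0,0,-0.02],"twist":0},{"fingers":0.5,"delta_pos":[0,0,-0.04],"twist":0},{"fingers":0,"delta_pos":[0,0,-0.05],"twist":0.021},{"fingers":0,"delta_pos":[0,0,-0.02],"twist":0.021},{"fingers":0,"delta_pos":[0,0,0],"twist":0},{"fingers":0,"delta_pos":[0,0,0],"twist":0}]'
python3 -c "
from h import *
go(.575,.094,.10)"
```

```text
time: 29.55
tcp_pos: [0.5333, -0.1678, 0.1558]
orientation: [[-0.965, 0.261, 0.0], [0.261, 0.965, -0.0], [-0.0, -0.0, -1.0]]
wrist_force: [-0.4, -0.8, -1.2]
finger_gap: 0.0852
grasp_force: 0.0
now [ 0.5333 -0.1678  0.1558] yaw 164.9 twist 0.0 then shift [0.0281 0.2636 0.0558] len 0.271
```

```bash
python3 -m pendant '[{"fingers":0,"delta_pos":[0.0047,0.0439,0],"twist":0},{"fingers":0,"delta_pos":[0.0047,0.0439,0.01],"twist":0},{"fingers":0,"delta_pos":[0.0047,0.0439,0.01],"twist":0},{"fingers":0,"delta_pos":[0.0047,0.0439,0.01],"twist":0},{"fingers":0,"delta_pos":[0.0047,0.0439,0.01],"twist":0},{"fingers":0,"delta_pos":[0.0046,0.0441,0.0158],"twist":0},{"fingers":0,"delta_pos":[0,0,0],"twist":0},{"fingers":0,"delta_pos":[0,0,0],"twist":0},{"fingers":0,"delta_pos":[0,0,0],"twist":0}]'
python3 near.py s3 .017
```

```text
time: 30.45
tcp_pos: [0.5752, 0.0932, 0.0996]
orientation: [[-0.965, 0.263, -0.001], [0.263, 0.965, -0.0], [0.001, -0.001, -1.0]]
wrist_force: [0.2, -1.0, 0.4]
finger_gap: 0.0855
grasp_force: 0.0
30.45
[0.5749 0.0926] [102.3  30.9] -14.65
now [0.5754 0.0929 0.1001] yaw 164.7 twist -0.0017 then shift [ 0.0004 -0.0005  0.0891] len 0.089
```

```bash
python3 -m pendant '[{"fingers":0,"delta_pos":[0.0003,-0.0003,0.035],"twist":-0.0015},{"fingers":0,"delta_pos":[0,0,0.035],"twist":0},{"fingers":0.2,"delta_pos":[0,0,0.0185],"twist":0},{"fingers":0.5,"delta_pos":[0,0,0],"twist":0},{"fingers":0.6,"delta_pos":[0,0,0],"twist":0},{"fingers":0.63,"delta_pos":[0,0,0],"twist":0},{"fingers":0.645,"delta_pos":[0,0,0],"twist":0},{"fingers":0.655,"delta_pos":[0,0,0],"twist":0},{"fingers":0.66,"delta_pos":[0,0,0],"twist":0},{"fingers":0.665,"delta_pos":[0,0,0],"twist":0},{"fingers":0.665,"delta_pos":[0,0,0],"twist":0}]'
python3 -m pendant '[{"fingers":0.665,"delta_pos":[0,0,-0.01],"twist":0},{"fingers":0.665,"delta_pos":[0,0,-0.03],"twist":0},{"fingers":0.665,"delta_pos":[0,0,-0.03],"twist":0},{"fingers":0.665,"delta_pos":[0,0,-0.01],"twist":-0.013},{"fingers":0.665,"delta_pos":[0,0,0],"twist":-0.013},{"fingers":0.665,"delta_pos":[0,0,0],"twist":-0.0142},{"fingers":0.665,"delta_pos":[0,0,0],"twist":0},{"fingers":0.665,"delta_pos":[0,0,0],"twist":0}]'
python3 -c "
from h import *
go(.525,-.102,.09,179.8)"
```

```text
time: 31.6
tcp_pos: [0.5759, 0.0936, 0.0133]
orientation: [[-0.967, 0.254, 0.002], [0.254, 0.967, -0.0], [-0.002, 0.0, -1.0]]
wrist_force: [-1.5, -2.3, 8.2]
finger_gap: 0.0289
grasp_force: 20.2
time: 32.4
tcp_pos: [0.5752, 0.0938, 0.0922]
orientation: [[-1.0, 0.007, 0.0], [0.007, 1.0, 0.0], [-0.0, 0.0, -1.0]]
wrist_force: [0.2, -0.0, -0.5]
finger_gap: 0.0292
grasp_force: 19.9
now [0.5752 0.0938 0.0922] yaw 179.6 twist -0.0005 then shift [ 0.0495 -0.196   0.0022] len 0.202
```

```bash
python3 -m pendant '[{"fingers":0.665,"delta_pos":[0.01,-0.026,0],"twist":-0.0005},{"fingers":0.665,"delta_pos":[0.01,-0.04,0],"twist":0},{"fingers":0.665,"delta_pos":[0.01,-0.04,0],"twist":0},{"fingers":0.665,"delta_pos":[0.01,-0.04,0],"twist":0},{"fingers":0.665,"delta_pos":[0.0095,-0.03,0],"twist":0},{"fingers":0.665,"delta_pos":[0,-0.02,0],"twist":0},{"fingers":0.665,"delta_pos":[0,0,0],"twist":0},{"fingers":0.665,"delta_pos":[0,0,0],"twist":0},{"fingers":0.665,"delta_pos":[0,0,0],"twist":0}]'
python3 -c "
from h import *
go(.525,-.102,.0255,179.8)"
```

```text
time: 33.3
tcp_pos: [0.5254, -0.1015, 0.0918]
orientation: [[-1.0, 0.001, -0.0], [0.001, 1.0, 0.0], [0.0, 0.0, -1.0]]
wrist_force: [-0.0, -1.1, -0.2]
finger_gap: 0.0287
grasp_force: 19.9
now [ 0.5254 -0.1015  0.0918] yaw 179.9 twist 0.0003 then shift [ 0.0004 -0.0005  0.0663] len 0.066
```

```bash
python3 -m pendant '[{"fingers":0.665,"delta_pos":[0,0,0.03],"twist":0},{"fingers":0.665,"delta_pos":[0,0,0.025],"twist":0},{"fingers":0.665,"delta_pos":[0,0,0.008],"twist":0},{"fingers":0.665,"delta_pos":[0,0,0.0028],"twist":0},{"fingers":0.665,"delta_pos":[0,0,0],"twist":0},{"fingers":0.665,"delta_pos":[0,0,0],"twist":0}]'
python3 -m pendant '[{"fingers":0.665,"delta_pos":[-0.003,0,0.0004],"twist":0},{"fingers":0.665,"delta_pos":[-0.002,0,0],"twist":0},{"fingers":0.665,"delta_pos":[-0.002,0,0],"twist":0},{"fingers":0.665,"delta_pos":[0,0,0],"twist":0},{"fingers":0.665,"delta_pos":[0,0,0],"twist":0}]'
python3 -m pendant '[{"fingers":0.665,"delta_pos":[-0.0005,0,0],"twist":0},{"fingers":0.665,"delta_pos":[0,0,0],"twist":0},{"fingers":0.665,"delta_pos":[0,0,0],"twist":0}]'
```

```text
time: 33.9
tcp_pos: [0.526, -0.1022, 0.0272]
orientation: [[-1.0, 0.001, 0.002], [0.001, 1.0, -0.0], [-0.002, -0.0, -1.0]]
wrist_force: [0.9, -1.1, 0.1]
finger_gap: 0.0287
grasp_force: 19.9
time: 34.4
tcp_pos: [0.5319, -0.1022, 0.0256]
orientation: [[-1.0, 0.001, -0.002], [0.001, 1.0, 0.0], [0.002, 0.0, -1.0]]
wrist_force: [-6.5, 1.1, 4.4]
finger_gap: 0.0287
grasp_force: 20.3
time: 34.7
tcp_pos: [0.532, -0.1022, 0.0256]
orientation: [[-1.0, 0.001, -0.003], [0.001, 1.0, 0.0], [0.003, 0.0, -1.0]]
wrist_force: [-11.5, 0.4, 6.9]
finger_gap: 0.0289
grasp_force: 20.6
```

Seated. Release, then on to the last slat.

```bash
python3 -m pendant '[{"fingers":0.64,"delta_pos":[0,0,0],"twist":0},{"fingers":0.6,"delta_pos":[0,0,0],"twist":0},{"fingers":0.5,"delta_pos":[0,0,0],"twist":0},{"fingers":0.5,"delta_pos":[0,0,0],"twist":0},{"fingers":0.5,"delta_pos":[0,0,-0.02],"twist":0},{"fingers":0.5,"delta_pos":[0,0,-0.04],"twist":0},{"fingers":0,"delta_pos":[0,0,-0.05],"twist":0.0185},{"fingers":0,"delta_pos":[0,0,-0.02],"twist":0.0185},{"fingers":0,"delta_pos":[0,0,0],"twist":0.0175},{"fingers":0,"delta_pos":[0,0,0],"twist":0},{"fingers":0,"delta_pos":[0,0,0],"twist":0}]'
python3 -c "
from h import *
go(.600,.2735,.12)"
```

```text
time: 35.8
tcp_pos: [0.5326, -0.1021, 0.1549]
orientation: [[-0.943, 0.334, -0.001], [0.334, 0.943, 0.0], [0.001, -0.0, -1.0]]
wrist_force: [-0.7, -0.4, -1.0]
finger_gap: 0.0853
grasp_force: 0.0
now [ 0.5326 -0.1021  0.1549] yaw 160.5 twist 0.0 then shift [0.0618 0.3766 0.0349] len 0.383
```

```bash
python3 -c "
from h import *
T=cam('top');print(cast(T,(148,149),.15),cast(T,(157,164),.0))"
python3 -m pendant '[{"fingers":0,"delta_pos":[0.0065,0.0395,0],"twist":0},{"fingers":0,"delta_pos":[0.0069,0.0421,0.003],"twist":0},{"fingers":0,"delta_pos":[0.0069,0.0421,0.004],"twist":0},{"fingers":0,"delta_pos":[0.0069,0.0421,0.004],"twist":0},{"fingers":0,"delta_pos":[0.0069,0.0421,0.004],"twist":0},{"fingers":0,"delta_pos":[0.0069,0.0421,0.004],"twist":0},{"fingers":0,"delta_pos":[0.0069,0.0421,0.004],"twist":0},{"fingers":0,"delta_pos":[0.0069,0.0421,0.004],"twist":0},{"fingers":0,"delta_pos":[0.0069,0.0421,0.004],"twist":0},{"fingers":0,"delta_pos":[0,0,0.004],"twist":0},{"fingers":0,"delta_pos":[0,0,0],"twist":0},{"fingers":0,"delta_pos":[0,0,0],"twist":0}]'
python3 near.py s4 .017
```

```text
[[0.73474919 0.27224921 0.15      ]] [[0.72031819 0.28258605 0.        ]]
time: 37.0
tcp_pos: [0.6012, 0.2721, 0.12]
orientation: [[-0.942, 0.336, -0.001], [0.336, 0.942, -0.001], [0.001, -0.001, -1.0]]
wrist_force: [0.0, -1.4, -0.0]
finger_gap: 0.0854
grasp_force: 0.0
37.0
[0.5073 0.4252] [106.9  30.8] 70.4
now [0.6014 0.2719 0.1204] yaw 160.3 twist -0.2502 then shift [-0.1129  0.1402  0.1094] len 0.211
```

View pics/s4.png

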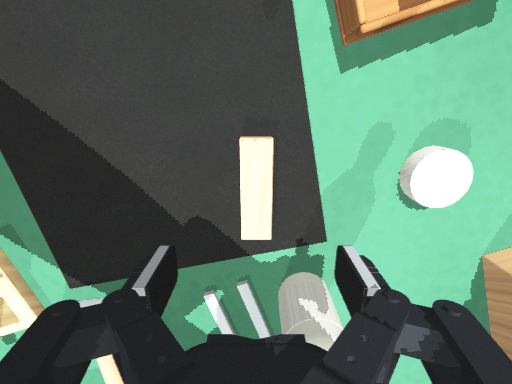

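The last slat is in place at (256,188), aligned with the fingers; only the colour mask missed it (too bright). Casting its corners directly.

```bash
python3 - <<'E'
from h import *
s=read_state();C=cam('wrist',s)
im=cv2.imread('pics/s4.png');h=cv2.cvtColor(im,cv2.COLOR_BGR2HSV);m=cv2.inRange(h,(8,20,150),(32,200,255));m[:120]=0;m[260:]=0;m[:,:200]=0;m[:,310:]=0
for c in blobs(m,800,9000): 
    r=rect(C,c,.017);print(cv2.boundingRect(c),r);go(r[0][0],r[0][1],.0115,180+r[2])
E
```

```text
(239, 136, 35, 104) (array([0.59950171, 0.27240109]), (101.41968536376953, 30.563322067260742), -19.669326782226562)
now [0.6014 0.2719 0.1204] yaw 160.3 twist -0.0 then shift [ 2.000e-03 -1.000e-04  1.089e-01] len 0.109
```

```bash
python3 -m pendant '[{"fingers":0,"delta_pos":[0.001,0,0.035],"twist":0},{"fingers":0,"delta_pos":[0,0,0.04],"twist":0},{"fingers":0,"delta_pos":[0,0,0.024],"twist":0},{"fingers":0.2,"delta_pos":[0,0,0.0095],"twist":0},{"fingers":0.5,"delta_pos":[0,0,0],"twist":0},{"fingers":0.6,"delta_pos":[0,0,0],"twist":0},{"fingers":0.63,"delta_pos":[0,0,0],"twist":0},{"fingers":0.645,"delta_pos":[0,0,0],"twist":0},{"fingers":0.655,"delta_pos":[0,0,0],"twist":0},{"fingers":0.66,"delta_pos":[0,0,0],"twist":0},{"fingers":0.665,"delta_pos":[0,0,0],"twist":0},{"fingers":0.665,"delta_pos":[0,0,0],"twist":0}]'
python3 -m pendant '[{"fingers":0.665,"delta_pos":[0,0,-0.01],"twist":0},{"fingers":0.665,"delta_pos":[0,0,-0.03],"twist":0},{"fingers":0.665,"delta_pos":[0,0,-0.03],"twist":0},{"fingers":0.665,"delta_pos":[0,0,-0.01],"twist":-0.014},{"fingers":0.665,"delta_pos":[0,0,0],"twist":-0.0135},{"fingers":0.665,"delta_pos":[0,0,0],"twist":-0.0135},{"fingers":0.665,"delta_pos":[0,0,0],"twist":-0.0135},{"fingers":0.665,"delta_pos":[0,0,0],"twist":0},{"fingers":0.665,"delta_pos":[0,0,0],"twist":0}]'
python3 -c "
from h import *
go(.525,-.0366,.09,179.8)"
```

```text
time: 38.25
tcp_pos: [0.6011, 0.2734, 0.0135]
orientation: [[-0.942, 0.337, 0.002], [0.337, 0.942, 0.001], [-0.001, 0.001, -1.0]]
wrist_force: [-1.2, -1.2, 8.4]
finger_gap: 0.0291
grasp_force: 19.9
time: 39.15
tcp_pos: [0.6006, 0.2732, 0.0925]
orientation: [[-1.0, 0.004, 0.0], [0.004, 1.0, 0.0], [-0.0, 0.0, -1.0]]
wrist_force: [0.2, -0.1, -0.9]
finger_gap: 0.029
grasp_force: 19.5
now [0.6006 0.2732 0.0925] yaw 179.8 twist -0.0 then shift [ 0.0745 -0.3101  0.0025] len 0.319
```

```bash
python3 -m pendant '[{"fingers":0.665,"delta_pos":[0.01,-0.025,0],"twist":0},{"fingers":0.665,"delta_pos":[0.01,-0.042,0],"twist":0},{"fingers":0.665,"delta_pos":[0.01,-0.042,0],"twist":0},{"fingers":0.665,"delta_pos":[0.01,-0.042,0],"twist":0},{"fingers":0.665,"delta_pos":[0.01,-0.042,0],"twist":0},{"fingers":0.665,"delta_pos":[0.01,-0.042,0],"twist":0},{"fingers":0.665,"delta_pos":[0.01,-0.042,0],"twist":0},{"fingers":0.665,"delta_pos":[0.0045,-0.0329,0],"twist":0},{"fingers":0.665,"delta_pos":[0,0,0],"twist":0},{"fingers":0.665,"delta_pos":[0,0,0],"twist":0},{"fingers":0.665,"delta_pos":[0,0,0],"twist":0}]'
python3 -c "
from h import *
go(.525,-.0362,.0255,179.8)"
```

```text
time: 40.25
tcp_pos: [0.5259, -0.036, 0.0921]
orientation: [[-1.0, 0.002, 0.0], [0.002, 1.0, 0.0], [-0.0, 0.0, -1.0]]
wrist_force: [-0.5, 0.7, -0.5]
finger_gap: 0.0288
grasp_force: 19.5
now [ 0.5259 -0.036   0.0921] yaw 179.9 twist 0.0003 then shift [ 0.0009 -0.0002  0.0666] len 0.067
```

```bash
python3 -m pendant '[{"fingers":0.665,"delta_pos":[0.001,0,0.03],"twist":0},{"fingers":0.665,"delta_pos":[0,0,0.025],"twist":0},{"fingers":0.665,"delta_pos":[0,0,0.008],"twist":0},{"fingers":0.665,"delta_pos":[0,0,0.0028],"twist":0},{"fingers":0.665,"delta_pos":[0,0,0],"twist":0},{"fingers":0.665,"delta_pos":[0,0,0],"twist":0}]'
python3 -m pendant '[{"fingers":0.665,"delta_pos":[-0.003,0,0.0004],"twist":0},{"fingers":0.665,"delta_pos":[-0.002,0,0],"twist":0},{"fingers":0.665,"delta_pos":[-0.002,0,0],"twist":0},{"fingers":0.665,"delta_pos":[0,0,0],"twist":0},{"fingers":0.665,"delta_pos":[0,0,0],"twist":0}]'
python3 -m pendant '[{"fingers":0.665,"delta_pos":[-0.0007,0,0],"twist":0},{"fingers":0.665,"delta_pos":[0,0,0],"twist":0},{"fingers":0.665,"delta_pos":[0,0,0],"twist":0}]'
```

```text
time: 40.85
tcp_pos: [0.5254, -0.0365, 0.0274]
orientation: [[-1.0, 0.001, 0.001], [0.001, 1.0, -0.0], [-0.001, -0.0, -1.0]]
wrist_force: [0.3, -1.0, 0.6]
finger_gap: 0.0291
grasp_force: 19.5
time: 41.35
tcp_pos: [0.5317, -0.0366, 0.0258]
orientation: [[-1.0, 0.001, -0.0], [0.001, 1.0, 0.0], [0.0, 0.0, -1.0]]
wrist_force: [0.2, -0.4, -1.2]
finger_gap: 0.029
grasp_force: 19.5
time: 41.65
tcp_pos: [0.5324, -0.0366, 0.0258]
orientation: [[-1.0, 0.001, -0.0], [0.001, 1.0, -0.0], [0.0, -0.0, -1.0]]
wrist_force: [0.1, -1.0, -0.7]
finger_gap: 0.029
grasp_force: 19.5
```

```bash
python3 -m pendant '[{"fingers":0.665,"delta_pos":[-0.001,0,0],"twist":0},{"fingers":0.665,"delta_pos":[0,0,0],"twist":0},{"fingers":0.665,"delta_pos":[0,0,0],"twist":0}]'
python3 -m pendant '[{"fingers":0.665,"delta_pos":[-0.0007,0,0],"twist":0},{"fingers":0.665,"delta_pos":[0,0,0],"twist":0},{"fingers":0.665,"delta_pos":[0,0,0],"twist":0}]'
```

```text
time: 41.95
tcp_pos: [0.533, -0.0366, 0.0256]
orientation: [[-1.0, 0.001, -0.001], [0.001, 1.0, 0.0], [0.001, 0.0, -1.0]]
wrist_force: [-4.6, 1.1, 1.4]
finger_gap: 0.0288
grasp_force: 19.7
time: 42.25
tcp_pos: [0.5331, -0.0366, 0.0256]
orientation: [[-1.0, 0.001, -0.003], [0.001, 1.0, 0.0], [0.003, 0.0, -1.0]]
wrist_force: [-12.9, -0.4, 6.0]
finger_gap: 0.029
grasp_force: 20.1
```

```bash
python3 -m pendant '[{"fingers":0.64,"delta_pos":[0,0,0],"twist":0},{"fingers":0.6,"delta_pos":[0,0,0],"twist":0},{"fingers":0.5,"delta_pos":[0,0,0],"twist":0},{"fingers":0.5,"delta_pos":[0,0,0],"twist":0},{"fingers":0.5,"delta_pos":[0,0,-0.02],"twist":0},{"fingers":0.5,"delta_pos":[0,0,-0.04],"twist":0},{"fingers":0,"delta_pos":[0,-0.02,-0.04],"twist":0},{"fingers":0,"delta_pos":[0,-0.04,-0.03],"twist":0},{"fingers":0,"delta_pos":[0,-0.04,-0.03],"twist":0},{"fingers":0,"delta_pos":[0,-0.03,-0.03],"twist":0},{"fingers":0,"delta_pos":[0,0,0],"twist":0},{"fingers":0,"delta_pos":[0,0,0],"twist":0}]'
python3 bd.py c2; python3 -c "
from h import *
im=cv2.imread('pics/c2.png');cv2.imwrite('pics/c2c.png',cv2.resize(im[50:290,110:400],None,fx=2.5,fy=2.5))"
```

```text
time: 43.45
tcp_pos: [0.5341, -0.1672, 0.2161]
orientation: [[-1.0, 0.002, 0.001], [0.002, 1.0, -0.0], [-0.001, -0.0, -1.0]]
wrist_force: [-0.5, 0.2, -0.7]
finger_gap: 0.0855
grasp_force: 0.0
43.45 [ 0.5341 -0.1672  0.2161] 179.86
dark [256. 252.] [ 0.6556 -0.1678] [72.8 38.6] 89.89
dark [256. 172.] [ 0.541  -0.1674] [330.9 115. ] 89.9
dark [153. 165.] [ 0.5314 -0.2978] [96.3 28.4] -0.19
dark [26. 95.] [ 0.4475 -0.4441] [85.8 64.1] -78.41
```

View pics/c2c.png

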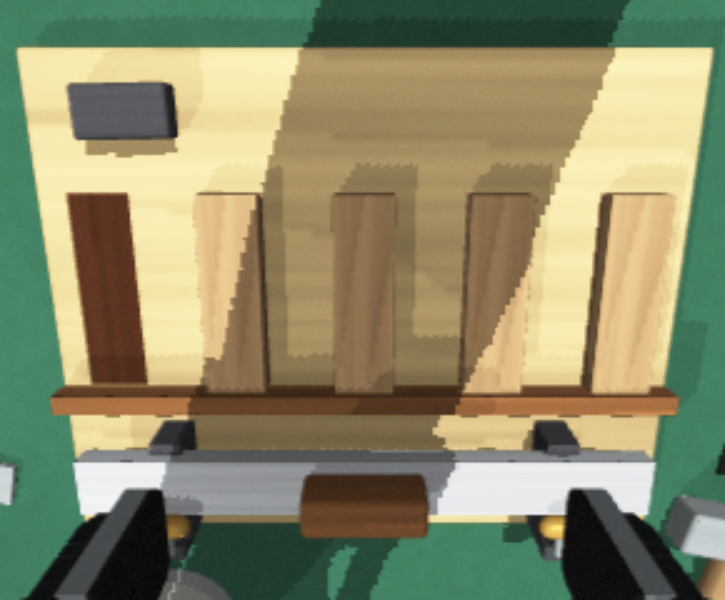

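Four slats sit flush on the fence on marks 2–5, with their front ends in line. Mark 1 is left empty at the row's end, and the bar is still in its saddles. Next is locating the bar.

```bash
python3 -m pendant '[{"fingers":0,"delta_pos":[0,0,0],"twist":0.0228},{"fingers":0,"delta_pos":[0,0,0],"twist":0.0228},{"fingers":0,"delta_pos":[0,0,0],"twist":0.0228},{"fingers":0,"delta_pos":[0,0,0],"twist":0.0228},{"fingers":0,"delta_pos":[0,0,0],"twist":0.0228},{"fingers":0,"delta_pos":[0,0,0],"twist":0.0228},{"fingers":0,"delta_pos":[0,0,0],"twist":0.0228},{"fingers":0,"delta_pos":[0,0,0],"twist":0.0228},{"fingers":0,"delta_pos":[0,0,0],"twist":0.0228},{"fingers":0,"delta_pos":[0,0,0],"twist":0.0228},{"fingers":0,"delta_pos":[0,0,0],"twist":0.0220}]'
python3 -m pendant '[{"fingers":0,"delta_pos":[0,0.03,0],"twist":0},{"fingers":0,"delta_pos":[0,0.03,0],"twist":0},{"fingers":0,"delta_pos":[0,0.028,0],"twist":0},{"fingers":0,"delta_pos":[0,0,0],"twist":0},{"fingers":0,"delta_pos":[0,0,0],"twist":0},{"fingers":0,"delta_pos":[0,0,0],"twist":0}]'
python3 bd.py h1; python3 - <<'E'
from h import *
d={}
for n in('b1','c2','h1'):
    s=read_state();z=np.load(f'pics/{n}.npz');s['tcp_pos']=z['p'];s['orientation']=z['R'];d[n]=cam('wrist',s)
print('bar top near/far from c2',cast(d['c2'],[(256,234.8),(256,256.8)],.05).round(4))
print('b1',cast(d['b1'],[(256,226.7),(256,247.5)],.05).round(4))
im=cv2.imread('pics/h1.png')
print('handle expected px',proj(d['h1'],[.622,-.1673,.08]),proj(d['h1'],[.622,-.09,.05]))
h=cv2.cvtColor(im,cv2.COLOR_BGR2HSV)
cv2.imwrite('pics/h1c.png',cv2.resize(im[60:330,120:400],None,fx=2.2,fy=2.2))
go(.622,-.1673,.062,90)
E
```

```text
time: 44.6
tcp_pos: [0.5338, -0.1654, 0.2144]
orientation: [[0.006, 1.0, -0.002], [1.0, -0.006, 0.001], [0.001, -0.002, -1.0]]
wrist_force: [-0.0, 0.6, -0.8]
finger_gap: 0.0853
grasp_force: 0.0
time: 45.2
tcp_pos: [0.6214, -0.166, 0.2152]
orientation: [[0.0, 1.0, -0.001], [1.0, -0.0, 0.0], [0.0, -0.001, -1.0]]
wrist_force: [0.4, -0.2, -0.3]
finger_gap: 0.0855
grasp_force: 0.0
45.2 [ 0.6214 -0.166   0.2152] 89.97
dark [416. 372.] [ 0.8922 -0.5152] [54.3 49.4] 0.15
dark [201. 258.] [ 0.5423 -0.2977] [73.  29.3] 0.08
dark [189. 144.] [ 0.5359 -0.1539] [293.2 111.2] 89.8
bar top near/far from c2 [[ 0.6115 -0.1682  0.05  ]
 [ 0.6428 -0.1682  0.05  ]]
b1 [[ 0.6109 -0.165   0.05  ]
 [ 0.6428 -0.165   0.05  ]]
handle expected px [257.57573577 183.25369239] [257.61894475 105.72679834]
now [ 0.6213 -0.1662  0.2155] yaw 90.0 twist -0.0001 then shift [-0.0011  0.0007  0.1535] len 0.154
```

View pics/h1c.png

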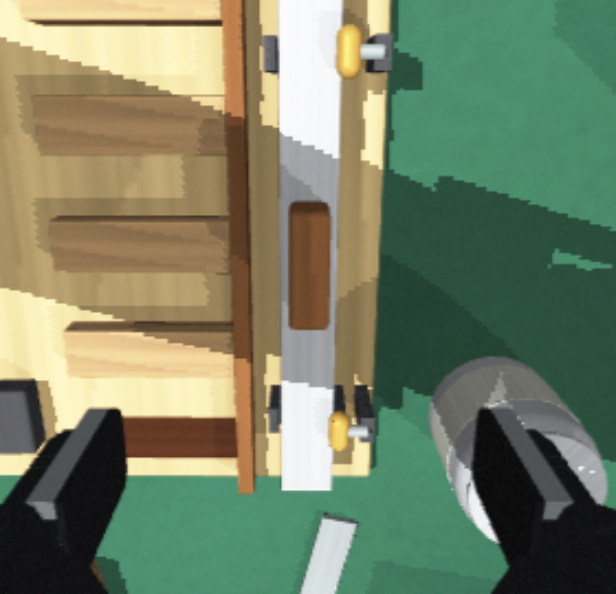

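The view from above the handle shows it at about (261,182) in the full picture and the bar's edges at columns 248–273. This puts the bar's centre at x≈0.6255, y≈−0.1667, and the b1 and c2 views agree on z = 50 mm for its top.

```bash
python3 -m pendant '[{"fingers":0,"delta_pos":[-0.0005,0.0042,0.04],"twist":0},{"fingers":0,"delta_pos":[0,0,0.04],"twist":0},{"fingers":0,"delta_pos":[0,0,0.03],"twist":0},{"fingers":0.2,"delta_pos":[0,0,0.025],"twist":0},{"fingers":0.5,"delta_pos":[0,0,0.018],"twist":0},{"fingers":0.65,"delta_pos":[0,0,0],"twist":0},{"fingers":0.7,"delta_pos":[0,0,0],"twist":0},{"fingers":0.7,"delta_pos":[0,0,0],"twist":0}]'
python3 -m pendant '[{"fingers":0.74,"delta_pos":[0,0,0],"twist":0},{"fingers":0.75,"delta_pos":[0,0,0],"twist":0},{"fingers":0.76,"delta_pos":[0,0,0],"twist":0},{"fingers":0.765,"delta_pos":[0,0,0],"twist":0},{"fingers":0.77,"delta_pos":[0,0,0],"twist":0},{"fingers":0.77,"delta_pos":[0,0,0],"twist":0},{"fingers":0.77,"delta_pos":[0,0,0],"twist":0}]'
```

```text
time: 46.05
tcp_pos: [0.6268, -0.1675, 0.0647]
orientation: [[0.001, 1.0, 0.002], [1.0, -0.001, -0.001], [-0.001, 0.002, -1.0]]
wrist_force: [0.4, 0.8, -1.1]
finger_gap: 0.0258
grasp_force: 0.0
time: 46.75
tcp_pos: [0.6261, -0.1673, 0.063]
orientation: [[0.001, 1.0, -0.0], [1.0, -0.001, -0.0], [-0.0, -0.0, -1.0]]
wrist_force: [-5.1, 0.4, 5.7]
finger_gap: 0.0194
grasp_force: 8.5
```

```bash
python3 -m pendant '[{"fingers":0.78,"delta_pos":[0,-0.0005,0],"twist":0},{"fingers":0.8,"delta_pos":[0,0,0],"twist":0},{"fingers":0.82,"delta_pos":[0,0,0],"twist":0},{"fingers":0.82,"delta_pos":[0,0,0],"twist":0},{"fingers":0.82,"delta_pos":[0,0,0],"twist":0}]'
python3 -m pendant '[{"fingers":0.82,"delta_pos":[0,0,-0.004],"twist":0},{"fingers":0.82,"delta_pos":[0,0,-0.004],"twist":0},{"fingers":0.82,"delta_pos":[0,0,-0.004],"twist":0},{"fingers":0.82,"delta_pos":[0,0,0],"twist":0}]'
python3 -m pendant '[{"fingers":0.82,"delta_pos":[0,0,-0.008],"twist":0},{"fingers":0.82,"delta_pos":[0,0,-0.01],"twist":0},{"fingers":0.82,"delta_pos":[0,0,-0.01],"twist":0},{"fingers":0.82,"delta_pos":[0,0,-0.01],"twist":0},{"fingers":0.82,"delta_pos":[0,0,-0.01],"twist":0},{"fingers":0.82,"delta_pos":[0,0,0],"twist":0},{"fingers":0.82,"delta_pos":[0,0,0],"twist":0},{"fingers":0.82,"delta_pos":[0,0,0],"twist":0}]'
```

```text
time: 47.25
tcp_pos: [0.6259, -0.1672, 0.0632]
orientation: [[0.001, 1.0, 0.001], [1.0, -0.001, -0.0], [-0.0, 0.001, -1.0]]
wrist_force: [-1.5, -0.8, 6.5]
finger_gap: 0.0186
grasp_force: 59.0
time: 47.65
tcp_pos: [0.6254, -0.1671, 0.0751]
orientation: [[0.001, 1.0, -0.001], [1.0, -0.001, 0.0], [0.0, -0.001, -1.0]]
wrist_force: [-8.3, 1.2, -2.2]
finger_gap: 0.0185
grasp_force: 59.6
time: 48.45
tcp_pos: [0.6254, -0.1671, 0.1222]
orientation: [[0.001, 1.0, -0.001], [1.0, -0.001, 0.0], [0.0, -0.001, -1.0]]
wrist_force: [-1.3, 0.2, -3.9]
finger_gap: 0.0185
grasp_force: 59.5
```

```bash
python3 -m pendant '[{"fingers":0.82,"delta_pos":[0,-0.015,0],"twist":0},{"fingers":0.82,"delta_pos":[0,-0.025,0],"twist":0},{"fingers":0.82,"delta_pos":[0,-0.025,0],"twist":0},{"fingers":0.82,"delta_pos":[0,-0.0185,0],"twist":0},{"fingers":0.82,"delta_pos":[0,-0.01,0],"twist":0},{"fingers":0.82,"delta_pos":[0,0,0],"twist":0},{"fingers":0.82,"delta_pos":[0,0,0],"twist":0},{"fingers":0.82,"delta_pos":[0,0,0],"twist":0}]'
python3 - <<'E'
from h import *
s=read_state();im=snapshot('wrist');cv2.imwrite('pics/h2.png',im);C=cam('wrist',s)
go(.532,-.1672,.060,90)
# bar edges as seen along columns, +y part of the bar: angle against tool
h=cv2.cvtColor(im,cv2.COLOR_BGR2HSV)
zb=s['tcp_pos'][2]-.063+.05
for y in(-.09,-.07,-.05,-.035):
    xs=np.arange(s['tcp_pos'][0]-.03,s['tcp_pos'][0]+.03,.0005);P=np.float32([proj(C,[x,y,zb]) for x in xs])
    v=cv2.remap(np.float32(h[:,:,1]),P[None,:,0],P[None,:,1],cv2.INTER_LINEAR)[0];d=abs(np.diff(v));e=np.argsort(-d);b=next(k for k in e if abs(k-e[0])>30)
    print(y,xs[e[0]].round(4),xs[b].round(4),((xs[e[0]]+xs[b])/2).round(4))
E
```

```text
time: 49.25
tcp_pos: [0.5328, -0.1671, 0.1227]
orientation: [[0.001, 1.0, 0.0], [1.0, -0.001, 0.0], [0.0, 0.0, -1.0]]
wrist_force: [-0.9, 0.2, -4.0]
finger_gap: 0.0185
grasp_force: 59.8
now [ 0.5327 -0.1671  0.1226] yaw 89.9 twist -0.0001 then shift [-0.0001 -0.0007  0.0626] len 0.063
-0.09 0.5163 0.5468 0.5315
-0.07 0.5463 0.5168 0.5315
-0.05 0.5163 0.5463 0.5313
-0.035 0.5028 0.5183 0.5105
```

```bash
python3 -m pendant '[{"fingers":0.82,"delta_pos":[0,0,0.02],"twist":0},{"fingers":0.82,"delta_pos":[0,0,0.02],"twist":0},{"fingers":0.82,"delta_pos":[0,0,0.013],"twist":0},{"fingers":0.82,"delta_pos":[0,0,0.007],"twist":0},{"fingers":0.82,"delta_pos":[0,0,0],"twist":0},{"fingers":0.82,"delta_pos":[0,0,0],"twist":0},{"fingers":0.82,"delta_pos":[0,0,0.002],"twist":0},{"fingers":0.82,"delta_pos":[0,0,0],"twist":0},{"fingers":0.82,"delta_pos":[0,0,0],"twist":0}]'
python3 -m pendant '[{"fingers":0.82,"delta_pos":[0,0,0.0012],"twist":0},{"fingers":0.82,"delta_pos":[0,0,0],"twist":0},{"fingers":0.82,"delta_pos":[0,0,0],"twist":0}]'
```

```text
time: 50.2
tcp_pos: [0.5323, -0.1672, 0.0612]
orientation: [[0.001, 1.0, 0.001], [1.0, -0.001, -0.0], [-0.0, 0.001, -1.0]]
wrist_force: [0.4, 0.0, -4.2]
finger_gap: 0.0186
grasp_force: 59.7
time: 50.5
tcp_pos: [0.5321, -0.1671, 0.0596]
orientation: [[0.001, 1.0, -0.0], [1.0, -0.001, 0.0], [0.0, -0.0, -1.0]]
wrist_force: [-0.5, 0.0, -4.0]
finger_gap: 0.0186
grasp_force: 59.7
```

```bash
python3 -m pendant '[{"fingers":0.82,"delta_pos":[0,0,0.0015],"twist":0},{"fingers":0.82,"delta_pos":[0,0,0],"twist":0},{"fingers":0.82,"delta_pos":[0,0,0],"twist":0}]'
python3 -m pendant '[{"fingers":0.82,"delta_pos":[0,0,0.0008],"twist":0},{"fingers":0.82,"delta_pos":[0,0,0],"twist":0},{"fingers":0.82,"delta_pos":[0,0,0],"twist":0}]'
```

```text
time: 50.8
tcp_pos: [0.5321, -0.1671, 0.058]
orientation: [[0.001, 1.0, -0.0], [1.0, -0.001, 0.0], [0.0, -0.0, -1.0]]
wrist_force: [-0.5, -0.2, -4.3]
finger_gap: 0.0188
grasp_force: 59.7
time: 51.1
tcp_pos: [0.5322, -0.1671, 0.0573]
orientation: [[0.001, 1.0, -0.0], [1.0, -0.001, 0.0], [0.0, -0.0, -1.0]]
wrist_force: [-0.4, 0.3, -4.7]
finger_gap: 0.0185
grasp_force: 59.8
```

```bash
python3 -m pendant '[{"fingers":0.82,"delta_pos":[0,0,0.0008],"twist":0},{"fingers":0.82,"delta_pos":[0,0,0],"twist":0},{"fingers":0.82,"delta_pos":[0,0,0],"twist":0}]'
python3 -m pendant '[{"fingers":0.82,"delta_pos":[0,0,0.0006],"twist":0},{"fingers":0.82,"delta_pos":[0,0,0],"twist":0},{"fingers":0.82,"delta_pos":[0,0,0],"twist":0}]'
```

```text
time: 51.4
tcp_pos: [0.5322, -0.1671, 0.0573]
orientation: [[0.001, 1.0, 0.0], [1.0, -0.001, -0.0], [-0.0, 0.0, -1.0]]
wrist_force: [-4.5, 1.5, 4.4]
finger_gap: 0.0188
grasp_force: 60.9
time: 51.7
tcp_pos: [0.5323, -0.1671, 0.0572]
orientation: [[0.001, 1.0, 0.0], [1.0, -0.001, -0.0], [-0.0, 0.0, -1.0]]
wrist_force: [-8.4, 2.8, 12.5]
finger_gap: 0.0187
grasp_force: 61.8
```

```bash
python3 -m pendant '[{"fingers":0.82,"delta_pos":[0,0,-0.001],"twist":0},{"fingers":0.78,"delta_pos":[0,0,0],"twist":0},{"fingers":0.76,"delta_pos":[0,0,0],"twist":0},{"fingers":0.7,"delta_pos":[0,0,0],"twist":0},{"fingers":0.5,"delta_pos":[0,0,0],"twist":0},{"fingers":0.5,"delta_pos":[0,0,0],"twist":0},{"fingers":0.5,"delta_pos":[0,0,-0.02],"twist":0},{"fingers":0.5,"delta_pos":[0,0,-0.04],"twist":0},{"fingers":0.5,"delta_pos":[0,0,-0.04],"twist":0},{"fingers":0,"delta_pos":[-0.03,0,-0.03],"twist":0},{"fingers":0,"delta_pos":[-0.03,0,-0.03],"twist":0},{"fingers":0,"delta_pos":[0,0,0],"twist":0}]'
python3 -m pendant '[{"fingers":0,"delta_pos":[0,0,0],"twist":0},{"fingers":0,"delta_pos":[0,0,0],"twist":0}]'
python3 - <<'E'
from h import *
s=read_state();C=cam('wrist',s)
im=snapshot('wrist');t=snapshot('top')
a=cv2.resize(im,(400,300));b=cv2.resize(t[160:280,60:380],(800,300));
cv2.imwrite('pics/end.png',np.vstack([np.hstack([cv2.resize(im,(480,300)),np.zeros((300,320,3),np.uint8)]),b]))
h=cv2.cvtColor(im,cv2.COLOR_BGR2HSV)
for y in(-.27,-.255,-.12,-.10,-.08,-.06):
    xs=np.arange(.50,.565,.0005);P=np.float32([proj(C,[x,y,.044]) for x in xs])
    v=cv2.remap(np.float32(h[:,:,1]),P[None,:,0],P[None,:,1],cv2.INTER_LINEAR)[0];d=abs(np.diff(v));e=np.argsort(-d);k2=next(k for k in e if abs(k-e[0])>30)
    print(y,xs[e[0]].round(4),xs[k2].round(4))
E
```

```text
time: 52.9
tcp_pos: [0.533, -0.2301, 0.2214]
orientation: [[0.003, 1.0, 0.005], [1.0, -0.003, -0.003], [-0.003, 0.005, -1.0]]
wrist_force: [1.5, 0.1, -0.7]
finger_gap: 0.0836
grasp_force: 0.0
time: 53.1
tcp_pos: [0.5318, -0.2265, 0.2157]
orientation: [[0.001, 1.0, -0.001], [1.0, -0.001, 0.001], [0.001, -0.001, -1.0]]
wrist_force: [0.0, -0.6, -0.7]
finger_gap: 0.0853
grasp_force: 0.0
-0.27 0.515 0.546
-0.255 0.5455 0.515
-0.12 0.515 0.546
-0.1 0.5155 0.5465
-0.08 0.516 0.546
-0.06 0.5465 0.515
```

View pics/end.png

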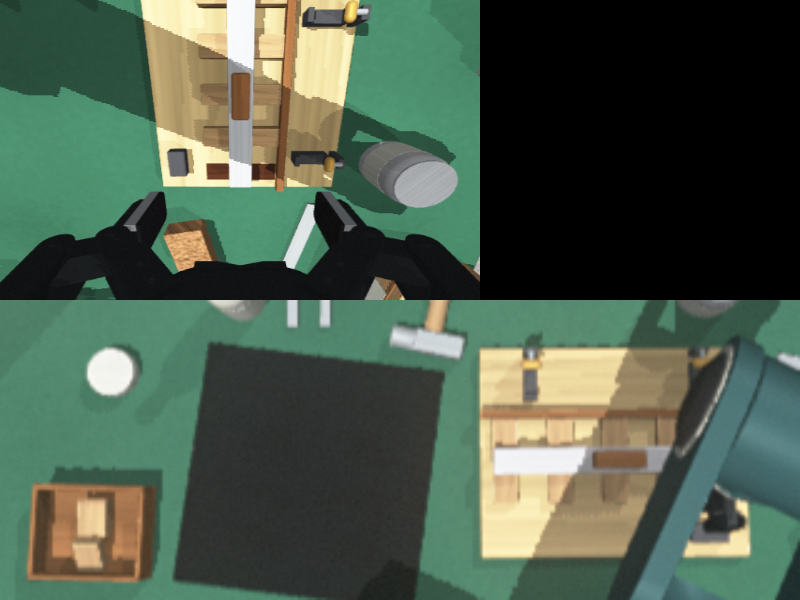

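The bar lies across all four slats, straight to within about 0.5 mm and centred at x≈0.531. The mat is empty, both offcuts are in the box, and nothing else seen has moved. Handing in.

```bash
python3 -c "
from rig import *
print(sign_off())"
```

```text
the job is handed in; nothing more can be done
None
```

The job is handed in, with no verdict shown: both offcuts are in the scrap box, four slats sit against the fence on marks 2–5, and the pressing bar lies across their middle, parallel to the fence and centred on mark 3; finger force on the slats read about 20 N a pad.

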